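# Charge the parrot's treadle feeder

## Task

Lift the cedar spools one at a time out of the green bin into the feeder's upper hopper, and when every spool is up there press the red pedal down to its stop so that the flap lets them all drop into the lower tray, then let the pedal spring back up. Last, lift the blue dumbbell out of the bin and leave it in the hopper on the shut flap, ready for the bird's next press. Leave the steel bowl with its ball and the acrylic ladder where they are.

Things in the scene. Friction and masses are not known exactly. Their poses are not given: they have to be found in the camera images.
- feeder: Fixed foraging feeder for a parrot: an open-topped clear hopper with yellow edging above an open plywood tray that sticks out towards the robot, and a red pedal on its left (+y) side. Frame: x from the tray to its back (about away from the robot), y to its left, z up; origin on the work surface under the hopper's middle.
- hopper (a point): Centre of the top face of the shut orange flap, the hopper's floor, 160 mm above the work surface; axes as the feeder's. The hopper is 120 mm (x) by 330 mm (y) inside; its clear acrylic walls, 5 mm thick, rise to 230 mm above the work surface. Open above.
- tray (a point): Centre of the lower tray's floor (6 mm above the work surface, 55 mm before the hopper's middle); axes as the feeder's. The tray is 230 mm (x) by 330 mm (y) inside and runs under the hopper and 110 mm out in front of it; in front its walls are 56 mm high and 5 mm thick, and it is open above.
- flap (a joint): Angle of the orange flap (117 by 326 mm), rad: 0 shut, about 1.2 hanging open. Hinged along the hopper's back edge; its front edge drops as the pedal is pressed (three times the pedal's angle), and the toys on it slide off into the tray. Shut, it carries all the toys, but a push of some 6 N down on it makes it give.
- pedal (a joint): Angle of the red spring pedal, rad: 0 up, 0.40 down at its stop. A spring returns it; about 8 N on the pad starts it and about 14 N holds it at its stop. Its hinge axis runs along the feeder's y at feeder coordinates x = +30 mm, z = 115 mm (y = 220 mm).
- pedal_pad (a point): Centre of the top face of the red pedal pad (75 mm in x by 55 mm in y, black grip ribs), 160 mm before the hinge and 8 mm above it: 123 mm high when up, about 60 mm lower at the stop. Moves with the pedal. Free room above it; the hopper's walls stand 65 mm further back in x.
- bin: Green plastic open bin, 230 (x) by 250 (y) by 50 mm high, walls and floor 5 mm thick; origin at the centre of its underside. The toys stand in it at the start, upright.
- dumbbell: Blue silicone chew dumbbell, 84 mm long, two square ends 44 by 44 by 20 mm joined by a round bar 26 mm thick; about 130 g. Origin at its centre, z axis along its length, x and y square to the sides of its ends. Stands on end in the bin at the start.
- spool1: Cedar chew spool, 72 mm long: two square ends 44 by 44 by 16 mm joined by a round core 30 mm thick; about 45 g. Origin at its centre, z axis along its length, x and y square to the sides of its ends. Stands on end in the bin at the start, or is absent (three to five spools are there).
- spool2: Cedar chew spool, 72 mm long: two square ends 44 by 44 by 16 mm joined by a round core 30 mm thick; about 45 g. Origin at its centre, z axis along its length, x and y square to the sides of its ends. Stands on end in the bin at the start, or is absent (three to five spools are there).
- spool3: Cedar chew spool, 72 mm long: two square ends 44 by 44 by 16 mm joined by a round core 30 mm thick; about 45 g. Origin at its centre, z axis along its length, x and y square to the sides of its ends. Stands on end in the bin at the start, or is absent (three to five spools are there).
- spool4: Cedar chew spool, 72 mm long: two square ends 44 by 44 by 16 mm joined by a round core 30 mm thick; about 45 g. Origin at its centre, z axis along its length, x and y square to the sides of its ends. Stands on end in the bin at the start, or is absent (three to five spools are there).
- spool5: Cedar chew spool, 72 mm long: two square ends 44 by 44 by 16 mm joined by a round core 30 mm thick; about 45 g. Origin at its centre, z axis along its length, x and y square to the sides of its ends. Stands on end in the bin at the start, or is absent (three to five spools are there).
- bowl: Stainless bowl 130 mm wide, 50 mm high, behind the work, to be left alone; origin under its centre.
- ladder: Clear acrylic bird ladder 240 by 72 by 10 mm lying flat behind the bin, to be left alone; origin under its centre.
- ball_center (a point): Blue silicone chew ball, 60 mm, lying in the steel bowl, to be left alone. This point is its centre.
Things that resemble listed ones, but are neither listed nor needed, are in the scene too. Leave any turquoise look-alike of the spool2 alone. Leave any yellow look-alike of the spool5 alone.

How it is judged:
By the outcome, as a careful person would: the job done as asked, in the order asked, and still so for the second after the job is handed in, with the robot touching nothing.
Of spool1, spool2, spool3, spool4, spool5 only 3 to 5 are there at a start; the rules pass over those that are not, and their reading is None.
At some moment in a run one of spool1, spool2, spool3, spool4, spool5, dumbbell may be knocked a few centimetres aside while the robot is not near it.
Once in a run the grip may slacken for a moment while it holds something.
It also fails if it takes over 210 s, if anything falls off the work surface, if the arm or the gripper's body presses on something with over 40 N, if the wrist force passes 120 N, or if a joint passes its speed limit or range.

## Robot

A 6-joint arm with a two-finger parallel gripper is mounted at the origin on the work surface. World frame = base frame: x ahead of the robot, y to its left, z up, the work surface at z = 0. Lengths are in m, angles in rad, forces in N, time in s.
With the tool pointing down it reaches from about 0.3 to 0.775 m from the base axis. Payload 14.6 kg.
Tool frame: the origin (TCP) lies at the very end of the fingers, on their centre line; the grasp point (between the pads) lies 19 mm behind it; x points along the fingers, z is the direction in which the jaws open and shut, and the axes are right-handed (so a half turn about x gives the same grasp; the last joint's range is limited). The gripper opens to 94 mm and grips with 3 to 60 N. Pads are 16 mm wide; open, the fingers measure 119 mm over their backs; the gripper's body (75 mm by 177 mm) begins 78 mm behind the grasp point.
Start: joints at [-1.257, 0.3, 1.521, -0, 1.321, -0.067], TCP at [0.204, -0.511, 0.182] pointing down, gripper open.
Joint ranges: [-3.03, 3.03], [-0.79, 2.21], [0.23, 2.52], [-1.04, 4.18], [0, 3.07], [-2.55, 2.55]. Speed limits (rad/s): [2.22, 2.22, 2.57, 3.14, 3.14, 3.14].

## Interface

Orientations are given as [roll, pitch, yaw] about the fixed x, y, z axes, in that order (R = Rz(yaw) Ry(pitch) Rx(roll)).
In Python, from station import ctrl gives the robot as it stands. The module is installed in compiled form; this text tells all that it offers.
- The arm moves only by the tool servo_tool, never from a script. Its argument "motion" is one flat list of numbers, 4 for each row, row after row: the shift along the tool's x, y, z in mm, then the turn about the tool's x in degrees. In form: [dx, dy, dz, roll, dx, dy, dz, roll, ...]. A call has 1 to 20 rows; each row is the pose to reach, as a shift and turn from the pose commanded when the call began, along the tool's axes at that moment; what a row does not reach only later rows make up. A row lasts 1/8 s, in which the tool goes at most 62.5 mm and 10.7 degrees, less where a joint would pass 70% of its speed; a pose out of reach is approached as far as the arm can. A call with a gripper value outside its range is refused whole. "gripper" is the opening, from 0 (shut) to 1 (fully open), set as the call begins (left out, the last holds). The fingers move at their own pace and stop on an object; "force" is the grip in N (left out, the last holds). Time passes only in rows, so rows that repeat a pose let the fingers close. It gives the time, the measured TCP pose, the force and the opening at its end, in the units of the state.
- ctrl.get_obs(): the state, without advancing time (a new reading comes with each control period).
- ctrl.camera(name): name is "scene" or "top" or "wrist"; returns a dict with "color" (384x512x3 uint8, red, green, blue), "z_map" (384x512 float32, m along the optical axis (not along the pixel's ray), 0 where there is no reading), "fx", "fy", "cx", "cy" (pixels), "rvec" (rotation vector, rad) and "tvec" (3), from world to camera coordinates, as OpenCV has them. Camera axes: x right, y down, z forward; pixel columns grow to the right and rows downward; lengths in m; the calibration is good to about 2 mm. A picture is of the moment at which its call begins.
- ctrl.hand_in(): hands the job in, once; it reports no verdict.
The state is a dict: "time_s": time; "qpos": joint angles; "joint_vel": joint speeds; "tau": joint torques, N m; "ee_pos": TCP position; "eef_rot": TCP orientation; "force": force on the tool from outside, world axes, zero at the start; "moment": the same for the moment, N m; "grip_width": finger opening in m.
Only numpy, scipy, OpenCV 4.12 (cv2) and the standard library are available. Lean on these libraries where they do the work, as an engineer would, in place of code of your own. Each camera call takes 0.05 s, during which the arm holds its last target.

## Working session

There is one attempt and no reset: what is moved stays moved. The work goes in short steps, Python scripts to look and compute and a tool call to move; the robot and the scene stay as the last step left them, time stands still between calls to the robot, and variables do not carry over. Pictures are saved under pics/ and viewed, and the job is handed in when it is done.

Besides the shell and the picture viewer there is one more tool, called after "Call:" as a command line: name --argument value ..., lists and objects as JSON in quotes. servo_tool: Moves the arm, as the interface text tells. Its arguments: {"type":"object","properties":{"motion":{"type":"array","items":{"type":"number"}},"gripper":{"type":"number"},"force":{"type":"number"}},"required":["motion"]}

```bash
mkdir -p pics
cat > h.py <<'E'
import numpy as np, cv2
from station import ctrl
def cam(n):
    c=ctrl.camera(n); R,_=cv2.Rodrigues(np.array(c['rvec'],float)); c['R']=R; c['t']=np.array(c['tvec'],float).reshape(3); return c
def save(c,f,crop=None,s=1):
    im=c['color'][:,:,::-1]
    if crop: u0,v0,u1,v1=crop; im=im[v0:v1,u0:u1]
    im=cv2.resize(im,None,fx=s,fy=s,interpolation=cv2.INTER_CUBIC); cv2.imwrite(f,im)
def ray(c,u,v):
    d=np.array([(u-c['cx'])/c['fx'],(v-c['cy'])/c['fy'],1.]); return -c['R'].T@c['t'], c['R'].T@d
def atz(c,u,v,z):
    o,d=ray(c,u,v); return o+d*(z-o[2])/d[2]
def cloud(c):
    v,u=np.mgrid[0:384,0:512]; z=c['z_map']; X=np.stack([(u-c['cx'])/c['fx']*z,(v-c['cy'])/c['fy']*z,z],-1)
    P=(X-c['t'])@c['R']; P[z==0]=np.nan; return P
def pix(c,p):
    q=c['R']@np.array(p)+c['t']; return q[0]/q[2]*c['fx']+c['cx'],q[1]/q[2]*c['fy']+c['cy']
E
python3 - <<'E'
from h import *
o=ctrl.get_obs(); print({k:np.round(v,3) for k,v in o.items()})
for n in ['scene','top','wrist']:
    c=cam(n); save(c,f'pics/{n}0.png',s=1.5); np.savez(f'{n}0.npz',**c); print(n,c['fx'],c['cx'],c['cy'],-c['R'].T@c['t'],c['R'][2])
E
```

```text
{'time_s': np.float64(0.0), 'qpos': array([-1.257,  0.3  ,  1.522, -0.   ,  1.321, -0.067]), 'joint_vel': array([ 0.   , -0.001,  0.   , -0.001,  0.001, -0.   ]), 'tau': array([ 0.0000e+00, -5.3180e+01, -3.5274e+01,  7.1000e-02,  2.4000e-02,
       -0.0000e+00]), 'ee_pos': array([ 0.204, -0.51 ,  0.181]), 'eef_rot': array([3.095, 1.57 , 1.905]), 'force': array([ 0.265, -0.058,  0.04 ]), 'moment': array([-0.005, -0.011, -0.001]), 'grip_width': np.float64(0.094)}
scene 493.73160547981286 257.26291961613225 190.5837727137417 [ 1.77036235 -0.18628059  1.233498  ] [-0.72849354  0.0985151  -0.6779321 ]
top 418.9998977236673 256.4860366553154 187.20221786658595 [ 0.32936864 -0.03725942  1.24797699] [ 0.187458   -0.01452057 -0.98216529]
wrist 328.98598585381734 253.07783317269744 188.5031599238105 [ 0.27643    -0.48076834  0.38397357] [-0.24944095 -0.09833054 -0.96338482]
```

View pics/scene0.png

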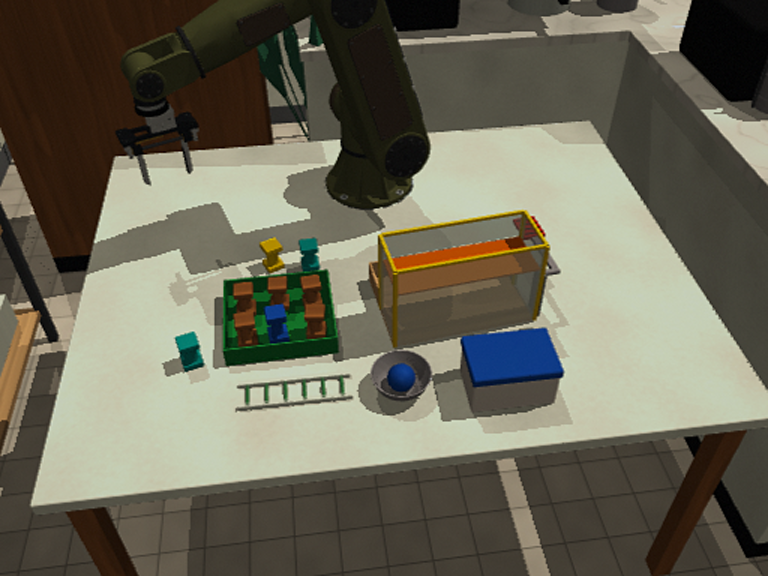

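View pics/top0.png

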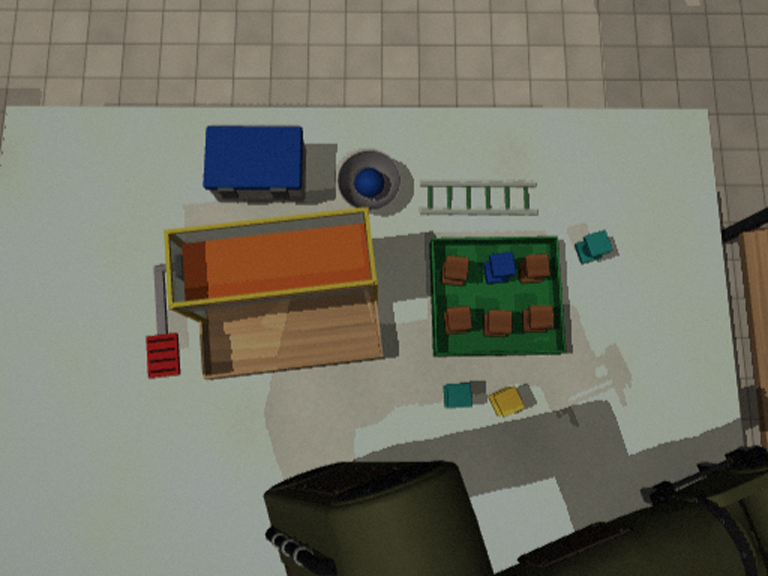

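View pics/wrist0.png

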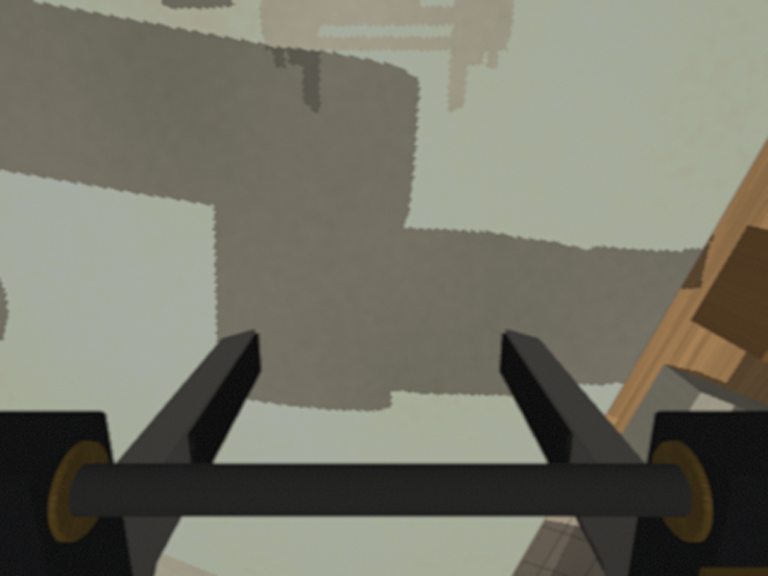

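The top view (1.5x scale) shows five cedar spools in the bin at (455,268), (536,267), (458,319), (498,322) and (538,318). The blue dumbbell is in the bin at (500,266). Outside the bin, the look-alikes are turquoise at (458,394) and (597,246) and yellow at (507,401), and there is a blue-lidded box at (254,160). I choose only the brown ones inside the bin and check them in a close crop.

```bash
cat > meas.py <<'E'
from h import *
def tops(c,z0,z1,box):
    P=cloud(c); m=(P[...,2]>z0)&(P[...,2]<z1)&(P[...,0]>box[0])&(P[...,0]<box[1])&(P[...,1]>box[2])&(P[...,1]<box[3])
    m=m.astype(np.uint8)
    n,l,st,ce=cv2.connectedComponentsWithStats(m,connectivity=4)
    out=[]
    for i in range(1,n):
        if st[i,4]<40: continue
        q=P[l==i]; r=cv2.minAreaRect((q[:,:2]*1000).astype(np.float32)); col=c['color'][l==i].mean(0)
        out.append((np.round(r[0],1),np.round(r[1],1),round(r[2],1),round(np.median(q[:,2]),4),col.astype(int),st[i,4],np.round(ce[i],0)))
    return out
E
python3 - <<'E'
from meas import *
c=cam('top'); save(c,'pics/top_crop.png',(270,140,430,290),4.5)
P=cloud(c)
for r in tops(c,0.066,0.11,(0.2,0.9,-0.75,0)): print(*r)
# table z
print(np.nanmedian(P[230:240,30:60,2]))
# hopper rim & pedal
for r in tops(c,0.222,0.24,(0.2,0.8,-0.2,0.5)): print('rim',*r)
for r in tops(c,0.10,0.135,(0.2,0.8,0.1,0.6)): print('pad',*r)
for r in tops(c,0.15,0.17,(0.2,0.8,-0.2,0.5)): print('flap',*r)
for r in tops(c,0.045,0.055,(0.2,0.8,-0.6,0.0)): print('binrim',*r)
E
```

```text
[ 627.8 -467.4] [44.3 46.3] 17.4 0.0727 [27 90 82] 228 [398. 162.]
[ 583.  -277.5] [44.8 45.4] 7.5 0.0892 [16 41 90] 260 [334. 176.]
[ 583.3 -345.8] [44.6 45.2] 3.1 0.0773 [80 49 27] 244 [358. 177.]
[ 578.9 -190.9] [44.1 45.5] 83.0 0.0774 [81 49 28] 242 [304. 179.]
[ 481.8 -193.8] [43.7 43.9] 5.6 0.0776 [82 50 28] 249 [306. 212.]
[ 483.2 -348.7] [43.9 42.7] 89.1 0.0783 [79 48 27] 255 [360. 211.]
[ 475.6 -271.2] [45.3 43.6] 86.7 0.0773 [82 49 28] 252 [333. 214.]
[ 339.  -191.1] [44.6 40.9] 89.8 0.0729 [27 82 75] 254 [306. 263.]
[ 328.  -282.4] [43.5 43.8] 25.4 0.0728 [134 112  38] 262 [339. 268.]
-0.0001659436412104398
rim [565.3 139.1] [134.5 344.1] 6.5 0.2298 [127 115  41] 1242 [177. 171.]
pad [760.5 199.1] [185.4  79.1] 89.8 0.1067 [19 44 95] 1620 [168. 114.]
pad [474.  349.2] [204.1  56.6] 6.1 0.1221 [99 46 44] 940 [108. 223.]
flap [573.2 140.6] [107.7 331.1] 6.7 0.1602 [132  67  28] 4971 [182. 174.]
binrim [758.9 -79. ] [16.8 79.6] 87.5 0.0496 [84 81 78] 44 [265. 121.]
binrim [751.4 -15. ] [52.7 27.1] 51.0 0.0507 [13 33 75] 60 [244. 125.]
binrim [ 613.  -349.9] [213.6 107.4] 48.6 0.0498 [26 68 34] 202 [356. 169.]
binrim [ 530.7 -272.2] [228.2 250.3] 0.9 0.0502 [22 64 30] 393 [321. 211.]
```

View pics/top_crop.png

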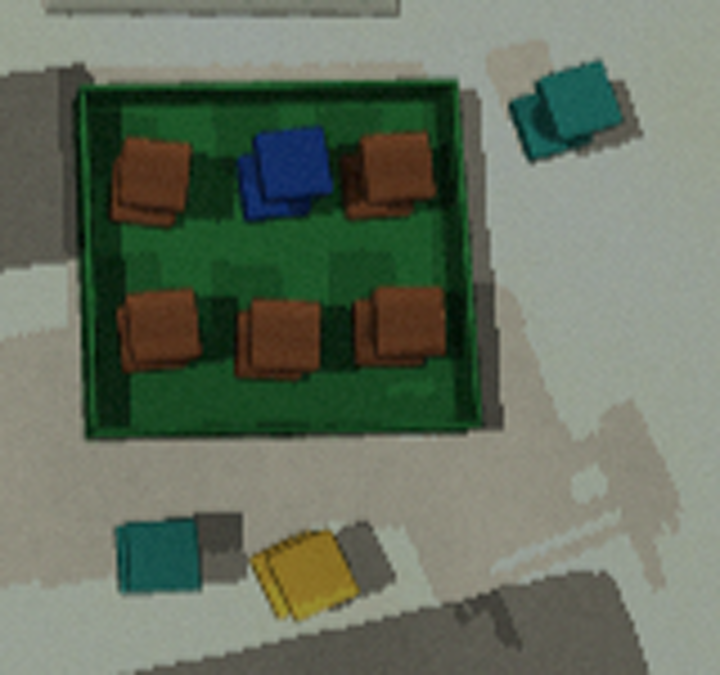

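The crop confirms five cedar spools and the dumbbell standing in the bin, with the turquoise and yellow ones outside it. Next I work out the feeder frame, the pad position and the tool axes.

```bash
cat >> h.py <<'E'
from scipy.spatial.transform import Rotation as Ro
FC=np.array([565.3,139.1]); FY=np.radians(6.5)
def fw(x,y):
    c,s=np.cos(FY),np.sin(FY); return FC+np.array([c*x-s*y,s*x+c*y])
def to(target,yaw=None):
    """target mm world xyz (TCP); yaw=deg of jaw axis(tool z) in world xy. prints tool shift mm & roll deg"""
    o=ctrl.get_obs(); R=Ro.from_euler('xyz',o['eef_rot']).as_matrix()
    d=R.T@(np.array(target)-np.array(o['ee_pos'])*1000)
    cur=np.degrees(np.arctan2(R[1,2],R[0,2])); r=0
    if yaw is not None:
        r=-((yaw-cur+90)%180-90)  # tool x points down: + roll = cw from above
    return np.round(d,1),round(r,1)
E
python3 - <<'E'
from h import *
o=ctrl.get_obs(); R=Ro.from_euler('xyz',o['eef_rot']).as_matrix(); print(np.round(R,3))
print(np.degrees(np.arctan2(R[1,2],R[0,2])))
c=cam('top'); P=cloud(c); C=c['color'].astype(int)
m=(C[...,0]>1.8*C[...,1])&(C[...,0]>1.8*C[...,2])&(P[...,2]>.1)&(P[...,2]<.14)&(P[...,1]>.25)
q=P[m]; print(cv2.minAreaRect((q[:,:2]*1000).astype(np.float32)),np.median(q[:,2]),m.sum(), 'pred',fw(-130,220))
# rim corners by colour
m=((P[...,2]>.222)&(P[...,2]<.24)&(P[...,0]>.2)&(P[...,0]<.8)); q=P[m][:,:2]*1000
d=(q-FC)@np.array([[np.cos(FY),-np.sin(FY)],[np.sin(FY),np.cos(FY)]]); print(np.percentile(d,[1,99],axis=0))
print(to([484,-194,180],0))
E
```

```text
[[-0.     0.928  0.372]
 [ 0.001  0.372 -0.928]
 [-1.     0.    -0.001]]
-68.18273402403642
((411.7999572753906, 341.6597900390625), (75.97952270507812, 56.93795394897461), 5.937183380126953) 0.12318639412120318 576 pred [411.23095173 342.96939046]
[[-410.9216079  -649.99628451]
 [  66.30236066  170.73032686]]
(array([   1.8,  377.2, -189.9]), np.float64(-68.2))
```

Run:
```python
from h import *
print(to([482,-194,110],5.6))
```

```text
(array([  71.8,  375.3, -190.6]), np.float64(-73.8))
```

Call:
servo_tool --motion '[0,50,-25,-10,0,100,-50,-20,0,150,-75,-30,0,200,-100,-40,0,250,-127,-50,20,300,-152,-60,40,350,-178,-70,72,375,-191,-74,72,375,-191,-74,72,375,-191,-74]' --gripper 0.72 --force 20

```text
time_s: 1.5
ee_pos: [0.4815, -0.1946, 0.1107]
eef_rot: [-0.794, 1.57, -0.694]
force: [-0.2, -0.1, 0.9]
grip_width: 0.0679
```

Run:
```python
from meas import *
c=cam('top'); save(c,'pics/t1.png',s=1.5)
for r in tops(c,0.066,0.1,(0.2,0.9,-0.75,0)): print(*r)
c=cam('wrist'); save(c,'pics/w1.png',s=1.5)
for r in tops(c,0.072,0.095,(0.4,0.7,-0.45,-0.1)): print(*r)
o=ctrl.get_obs(); print(o['qpos'],o['ee_pos'],to([482,-194,110],5.6))
```

```text
[ 628.  -467.9] [43.9 44.2] 16.9 0.0727 [ 31 101  93] 226 [398. 162.]
[ 588.9 -278.7] [32.7 41.1] 5.9 0.0899 [19 45 94] 113 [336. 173.]
[ 583.6 -346.5] [44.7 45.3] 3.7 0.0775 [81 50 28] 238 [358. 177.]
[ 579.5 -174.2] [10.8 40.4] 82.2 0.0764 [73 44 26] 40 [298. 180.]
[ 483.7 -348.8] [43.2 43.8] 87.7 0.0777 [50 30 17] 229 [361. 212.]
[ 328. -283.] [43.5 43.5] 25.1 0.0733 [117  99  34] 198 [341. 268.]
[ 484.4 -191.7] [44.  44.4] 5.1 0.0766 [140  91  47] 3179 [258. 199.]
[ 581.2 -188.4] [44.4 43.9] 83.3 0.0765 [140  90  47] 3159 [384. 207.]
[ 478.4 -267.5] [44.1 44. ] 86.7 0.0766 [132  85  45] 2441 [240. 286.]
[ 591.7 -252.4] [8.7 3.9] 27.4 0.0792 [ 26  59 105] 102 [381. 287.]
[ 486.8 -344.5] [44.5 40.7] 1.2 0.0766 [94 61 34] 1903 [242. 364.]
[ 576.3 -338.5] [31.3 35.7] 13.9 0.0765 [119  77  42] 979 [344. 368.]
[-4.55291021e-01  3.02503033e-01  1.69102141e+00 -1.01844666e-04
  1.14634573e+00 -5.54681781e-01] [ 0.48150257 -0.19502164  0.11111758] (array([1.1, 1. , 0.6]), np.float64(0.1))
```

View pics/w1.png

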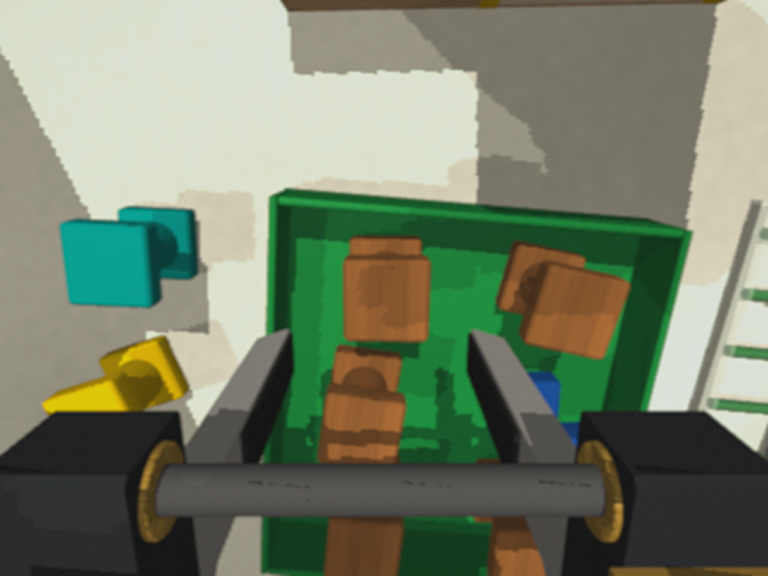

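View pics/t1.png

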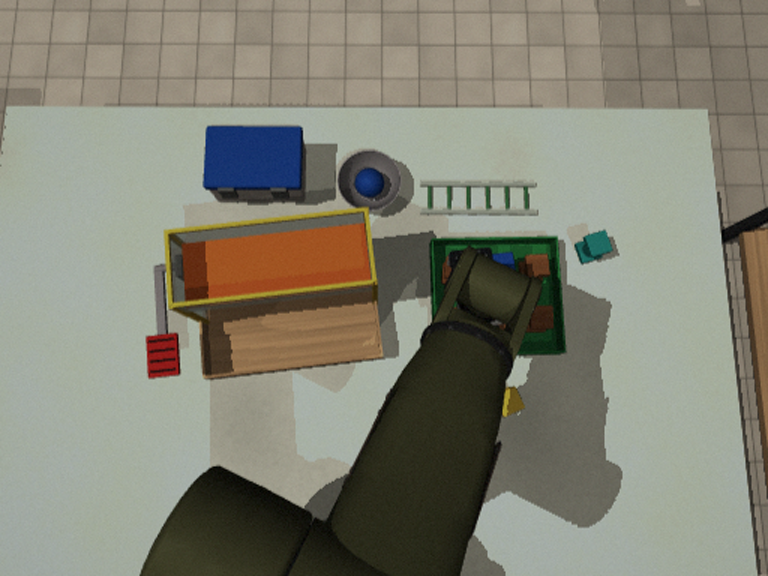

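Wrist view: the target spool is at (365,370), between the fingers, and the fingers clear its neighbours. Descending to it now.

Call:
servo_tool --motion '[20,1,1,0,40,2,2,0,55,2,2,0,61,2,2,0,61,2,2,0,61,2,2,0]'

```text
time_s: 2.35
ee_pos: [0.4837, -0.192, 0.0496]
eef_rot: [-0.528, 1.57, -0.426]
force: [0.2, -0.5, 0.3]
grip_width: 0.0677
```

Call:
servo_tool --motion '[0,0,0,0,0,0,0,0,0,0,0,0,0,0,0,0,0,0,0,0,0,0,0,0]' --gripper 0 --force 25

```text
time_s: 3.1
ee_pos: [0.4835, -0.1917, 0.0491]
eef_rot: [-0.346, 1.571, -0.245]
force: [0.2, 0.6, 2.4]
grip_width: 0.0435
```

Run:
```python
from h import *
o=ctrl.get_obs(); print(o['grip_width'],o['ee_pos'],o['force'],o['time_s'])
p=fw(0,130); print(p, to([*p,310],6.5), fw(0,-130))
```

```text
0.0434663663835737 [ 0.48345579 -0.19172498  0.0490716 ] [0.23004916 0.58041846 2.42616996] 3.1
[550.58358221 268.26434124] (array([-260.9,  450.8,  113.5]), np.float64(-0.7)) [580.01641779   9.93565876]
```

Call:
servo_tool --motion '[-25,0,0,0,-65,0,0,0,-110,0,0,0,-155,0,0,0,-200,0,0,0,-240,30,8,0,-261,75,20,0,-261,125,32,0,-261,175,45,0,-261,225,57,0,-261,275,69,0,-261,325,82,-1,-261,375,95,-1,-261,415,105,-1,-261,440,111,-1,-261,451,113,-1,-261,451,113,-1]'

```text
time_s: 5.22
ee_pos: [0.55, 0.2683, 0.3096]
eef_rot: [-2.725, 1.57, -2.606]
force: [-0.2, -0.7, -0.4]
grip_width: 0.0435
```

Run:
```python
from meas import *
c=cam('top'); save(c,'pics/t2.png',s=1.5)
for r in tops(c,0.066,0.1,(0.2,0.9,-0.75,0)): print(*r)
c=cam('wrist'); save(c,'pics/w2.png',s=1)
o=ctrl.get_obs(); print(o['grip_width'],o['ee_pos'],o['time_s'])
p=fw(0,130); print(p, to([*p,206],6.5))
```

```text
[ 628.  -467.7] [43.4 44.6] 17.1 0.0727 [ 32 105  96] 227 [398. 162.]
[ 583.2 -277.5] [44.1 45. ] 6.2 0.0893 [ 20  48 105] 260 [334. 176.]
[ 583.1 -346.5] [45.8 45.1] 5.7 0.0776 [94 57 33] 244 [358. 177.]
[ 578.6 -190.8] [44.  44.1] 83.2 0.0771 [95 58 33] 239 [304. 179.]
[ 483.4 -348.9] [42.4 44.4] 0.1 0.0775 [95 58 33] 253 [360. 211.]
[ 475.7 -270.6] [44.2 43.8] 84.9 0.0776 [97 59 34] 248 [333. 214.]
[ 339.  -191.1] [44.7 40.9] 89.9 0.0725 [20 63 58] 255 [306. 263.]
[ 327.6 -282.3] [43.7 44.5] 24.7 0.0731 [163 146  50] 262 [339. 268.]
0.043711448137676544 [0.55013397 0.26752277 0.31005848] 5.325
[550.58358221 268.26434124] (array([104.1,   0.7,   0.5]), np.float64(0.3))
```

View pics/w2.png

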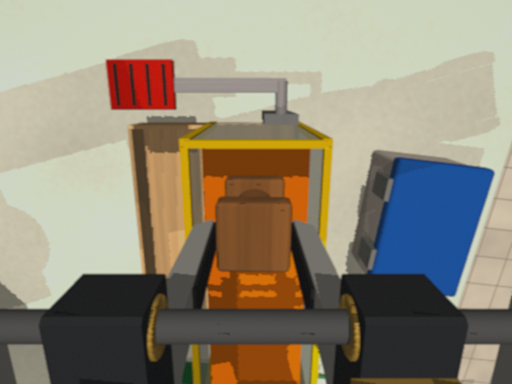

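View pics/t2.png

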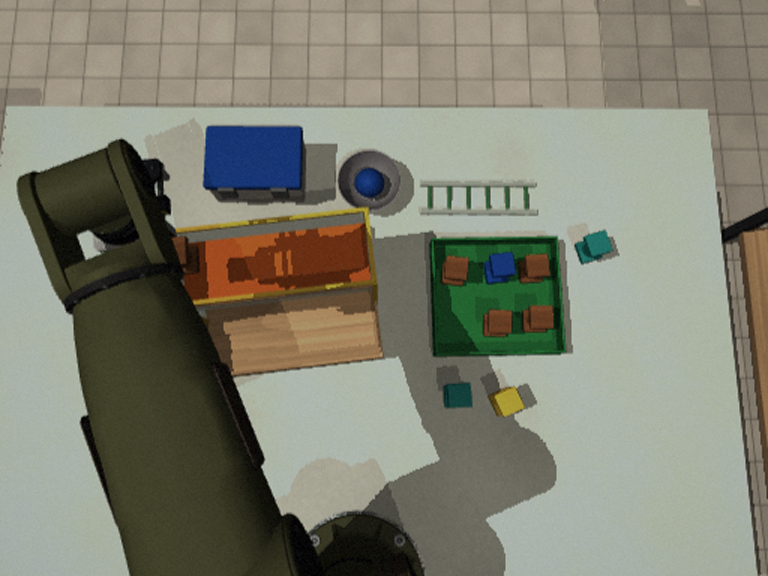

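The spool is held upright over the hopper's left end (wrist view, about (253,235)), and the walls are clear. Lowering it.

Call:
servo_tool --motion '[30,1,0,0,60,1,0,0,85,1,0,0,98,1,0,0,103,1,0,0,104,1,0,0,104,1,0,0]'

```text
time_s: 6.2
ee_pos: [0.5502, 0.2695, 0.2067]
eef_rot: [0.305, 1.57, 0.424]
force: [0.3, -0.3, -0.7]
grip_width: 0.0435
```

Call:
servo_tool --motion '[0,0,0,0,0,0,0,0,0,0,0,0,-10,0,0,0,-40,0,0,0,-80,0,0,0,-104,0,0,0,-104,0,0,0]' --gripper 0.66

```text
time_s: 7.2
ee_pos: [0.5504, 0.2696, 0.3121]
eef_rot: [0.286, 1.567, 0.405]
force: [0.6, -0.2, -1.4]
grip_width: 0.0622
```

Run:
```python
from meas import *
c=cam('wrist'); save(c,'pics/w3.png',s=1)
for r in tops(c,0.215,0.25,(0.5,0.62,0.18,0.34)): print(*r)
o=ctrl.get_obs(); print(o['grip_width'],o['ee_pos'],o['time_s'],o['qpos'])
print(to([580,-190,120],-7))
```

```text
[561.4 274.2] [115.1  78. ] 7.3 0.2295 [185 148  20] 1916 [288. 160.]
[551. 270.] [44.1 43.9] 7.0 0.2316 [118  74  38] 2416 [254. 187.]
0.06158709803142693 [0.54999447 0.26945074 0.31014672] 7.25 [3.95739181e-01 3.91382553e-01 1.10839226e+00 2.67201867e-05
 1.64091804e+00 2.76757175e-01]
(array([ 190. , -459.8,  -24.9]), np.float64(13.8))
```

View pics/w3.png

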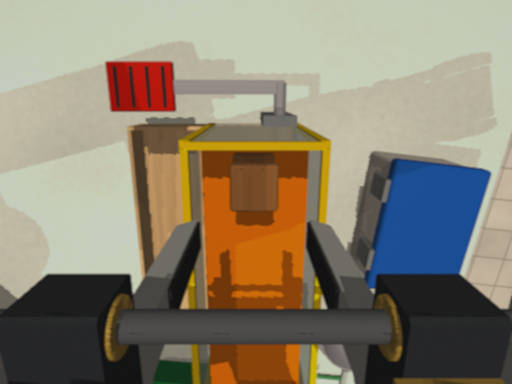

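Spool 1 is standing in the hopper at (254,187), with its top at 231.6 mm. Next is spool B.

Call:
servo_tool --motion '[0,-55,-3,0,0,-115,-6,3,0,-175,-9,6,0,-235,-13,9,0,-295,-16,12,20,-350,-19,14,60,-400,-22,14,110,-440,-24,14,160,-457,-25,14,190,-460,-25,14,190,-460,-25,14,190,-460,-25,14]' --gripper 0.72

```text
time_s: 8.75
ee_pos: [0.5801, -0.1901, 0.121]
eef_rot: [-0.211, 1.57, -0.336]
force: [0.6, 0.7, 0.5]
grip_width: 0.0676
```

Run:
```python
from meas import *
c=cam('wrist'); save(c,'pics/w4.png',s=1)
for r in tops(c,0.072,0.095,(0.4,0.7,-0.45,-0.1)): print(*r)
o=ctrl.get_obs(); print(o['grip_width'],o['ee_pos'],o['time_s'])
print(to([580,-190,50],-7))
```

```text
[ 581.7 -188. ] [43.4 44.1] 83.2 0.0767 [140  90  47] 2919 [256. 197.]
[ 585.5 -271. ] [43.9 37.3] 6.6 0.0884 [ 23  63 116] 2116 [272. 289.]
[ 461.4 -251.1] [22.  10.1] 48.2 0.0765 [131  85  47] 170 [127. 284.]
[ 586.3 -344.9] [44.5 42.2] 3.1 0.0768 [91 60 33] 1619 [281. 361.]
[ 487.4 -344.2] [40.7 43.9] 88.3 0.0768 [88 57 32] 1551 [176. 367.]
0.06746556245494902 [ 0.58029752 -0.19015221  0.12147427] 8.8
(array([71.5,  0.1, -0.5]), np.float64(-0.2))
```

View pics/w4.png

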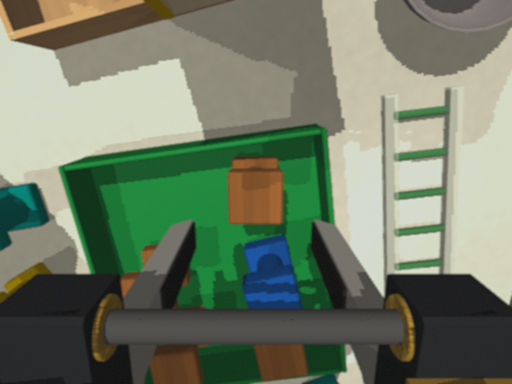

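The target is at (256,197), centred between the fingers.

Call:
servo_tool --motion '[25,1,0,0,50,1,0,0,65,1,0,0,71,1,0,0,71,1,0,0,71,1,0,0]'

```text
time_s: 9.55
ee_pos: [0.5803, -0.1895, 0.0499]
eef_rot: [-0.232, 1.569, -0.357]
force: [-0.6, -0.2, -0.1]
grip_width: 0.068
```

Call:
servo_tool --motion '[0,0,0,0,0,0,0,0,0,0,0,0,0,0,0,0,0,0,0,0]' --gripper 0

```text
time_s: 10.18
ee_pos: [0.5799, -0.1893, 0.0491]
eef_rot: [-0.143, 1.571, -0.268]
force: [0.7, 0.2, 2.0]
grip_width: 0.0438
```

Run:
```python
from h import *
o=ctrl.get_obs(); print(o['grip_width'],o['ee_pos'],o['force'],o['time_s'])
p=fw(0,65); print(p, to([*p,310],6.5))
```

```text
0.04380456901416034 [ 0.57993998 -0.18934638  0.04909348] [0.73470672 0.15258113 2.03268255] 10.175
[557.94179111 203.68217062] (array([-260.9,  387.2,  -70.9]), np.float64(-13.7))
```

Call:
servo_tool --motion '[-25,0,0,0,-65,0,0,0,-110,0,0,0,-155,0,0,0,-200,0,0,0,-240,30,-5,-2,-261,75,-14,-4,-261,125,-23,-6,-261,175,-32,-8,-261,225,-41,-10,-261,275,-50,-12,-261,325,-60,-14,-261,360,-66,-14,-261,380,-70,-14,-261,387,-71,-14,-261,387,-71,-14,-261,387,-71,-14]'

```text
time_s: 12.3
ee_pos: [0.558, 0.2025, 0.31]
eef_rot: [-1.332, 1.571, -1.215]
force: [-0.6, 0.1, -0.4]
grip_width: 0.0439
```

Run:
```python
from meas import *
c=cam('top'); save(c,'pics/t5.png',s=1.5)
for r in tops(c,0.066,0.1,(0.2,0.9,-0.75,0)): print(*r)
c=cam('wrist'); save(c,'pics/w5.png',s=1)
o=ctrl.get_obs(); print(o['grip_width'],o['ee_pos'],o['time_s'])
p=fw(0,65); print(p, to([*p,206],6.5))
```

```text
[ 628.  -467.6] [44.4 46.7] 16.6 0.0726 [ 34 110 101] 230 [398. 162.]
[ 583.3 -276.9] [45.2 45.2] 9.6 0.0893 [ 21  51 110] 259 [335. 176.]
[ 583.4 -346.6] [43.5 45.7] 4.1 0.0778 [99 61 35] 244 [358. 177.]
[ 483.6 -348.5] [44.  43.5] 89.6 0.078 [100  61  35] 254 [360. 211.]
[ 475.3 -270.8] [44.6 43.5] 86.4 0.0769 [102  63  36] 250 [333. 214.]
[ 339. -191.] [44.6 40.9] 89.9 0.0726 [22 67 61] 251 [306. 263.]
[ 327.7 -282.4] [43.7 44.9] 25.1 0.0728 [137 119  41] 261 [339. 267.]
0.04355698509771495 [0.55796247 0.20270736 0.31005505] 12.4
[557.94179111 203.68217062] (array([1.041e+02, 1.000e+00, 1.000e-01]), np.float64(0.3))
```

View pics/w5.png

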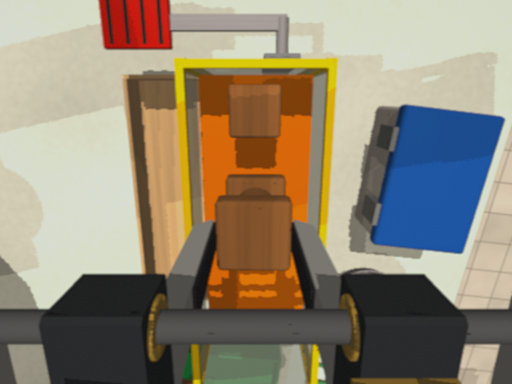

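Spool B is held at (253,235), one spacing from the first spool at (255,110). Lowering it.

Call:
servo_tool --motion '[30,1,0,0,60,1,0,0,85,1,0,0,98,1,0,0,103,1,0,0,104,1,0,0,104,1,0,0]'

```text
time_s: 13.28
ee_pos: [0.5579, 0.2046, 0.2067]
eef_rot: [0.173, 1.57, 0.292]
force: [-0.3, 0.7, -0.3]
grip_width: 0.0435
```

Call:
servo_tool --motion '[0,0,0,0,0,0,0,0,0,0,0,0,-10,0,0,0,-40,0,0,0,-80,0,0,0,-104,0,0,0,-104,0,0,0]' --gripper 0.66

```text
time_s: 14.28
ee_pos: [0.5581, 0.2047, 0.312]
eef_rot: [0.175, 1.567, 0.294]
force: [-0.6, -0.6, -0.7]
grip_width: 0.0623
```

Run:
```python
from meas import *
c=cam('wrist'); save(c,'pics/w6.png',s=1)
for r in tops(c,0.215,0.25,(0.5,0.62,0.1,0.34)): print(*r)
o=ctrl.get_obs(); print(o['grip_width'],o['ee_pos'],o['time_s'])
print(to([477,-269,120],-4))
```

```text
[564.6 252. ] [114.6 121.9] 7.6 0.2296 [197 173  21] 2401 [295.  94.]
[551.2 269.8] [44.1 43. ] 6.9 0.2316 [128  81  42] 2725 [254. 113.]
[559.8 206. ] [43.9 44.2] 6.4 0.2316 [125  79  41] 2414 [255. 185.]
[501.3 186.4] [ 4.8 42.5] 3.7 0.2293 [158 127  28] 206 [189. 203.]
[509.8 108.9] [ 5.3 17.8] 1.7 0.2294 [162 142  24] 81 [193. 278.]
0.061913235035629934 [0.55774272 0.20453781 0.31012   ] 14.325
(array([ 189.9, -460.6, -136.6]), np.float64(10.8))
```

View pics/w6.png

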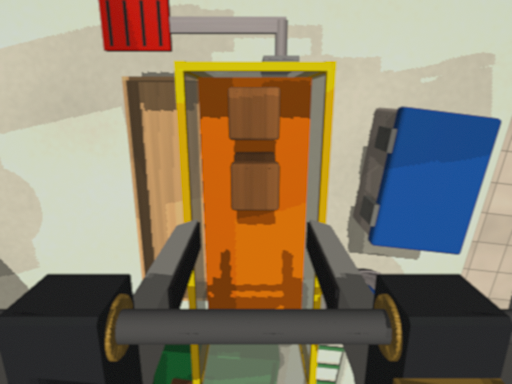

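Two spools now stand in the hopper at (254,113) and (255,185). Next is spool C at world (477,-269).

Call:
servo_tool --motion '[0,-55,-16,0,0,-110,-32,3,0,-165,-48,6,0,-220,-64,9,0,-275,-80,11,0,-330,-97,11,30,-385,-114,11,80,-430,-127,11,130,-455,-135,11,175,-461,-137,11,190,-461,-137,11,190,-461,-137,11,190,-461,-137,11]' --gripper 0.72

```text
time_s: 15.95
ee_pos: [0.4772, -0.2694, 0.1217]
eef_rot: [-0.493, 1.568, -0.565]
force: [-0.7, 0.2, 0.5]
grip_width: 0.0677
```

Run:
```python
from meas import *
c=cam('wrist'); save(c,'pics/w7.png',s=1)
for r in tops(c,0.072,0.095,(0.4,0.7,-0.45,-0.1)): print(*r)
o=ctrl.get_obs(); print(o['grip_width'],o['ee_pos'],o['time_s'])
print(to([477,-269,50],-4))
```

```text
[ 585.5 -274.9] [44.4 44.2] 5.9 0.0884 [ 30  84 157] 3711 [394. 199.]
[ 478.3 -268.3] [44.2 43.9] 86.6 0.0767 [157 101  53] 2934 [255. 197.]
[ 589.3 -335. ] [41.2 44.7] 30.5 0.0765 [152  98  52] 1434 [387. 265.]
[ 486.7 -346.7] [44.  44.7] 0.0 0.0766 [140  91  48] 2376 [271. 284.]
0.06767059474792476 [ 0.47724732 -0.2694702   0.12175399] 16.0
(array([71.8,  0.5, -0.5]), np.float64(-0.1))
```

View pics/w7.png

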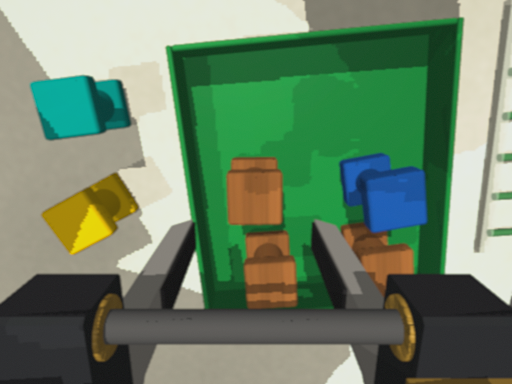

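Spool C is centred at (255,197). Descending.

Call:
servo_tool --motion '[25,1,0,0,50,1,0,0,65,1,0,0,72,1,0,0,72,1,0,0,72,1,0,0]'

```text
time_s: 16.75
ee_pos: [0.4768, -0.2687, 0.0488]
eef_rot: [-0.499, 1.57, -0.572]
force: [0.1, 0.3, 0.7]
grip_width: 0.0679
```

Call:
servo_tool --motion '[0,0,0,0,0,0,0,0,0,0,0,0,0,0,0,0,0,0,0,0]' --gripper 0

```text
time_s: 17.38
ee_pos: [0.4765, -0.2685, 0.0481]
eef_rot: [-0.479, 1.571, -0.552]
force: [0.9, -0.7, 1.7]
grip_width: 0.0435
```

Run:
```python
from h import *
o=ctrl.get_obs(); print(o['grip_width'],o['ee_pos'],o['force'],o['time_s'])
p=fw(0,0); print(p, to([*p,310],6.5))
```

```text
0.04346471423788515 [ 0.47653479 -0.26853341  0.04807511] [ 0.94097987 -0.65826401  1.71487864] 17.375
[565.3 139.1] (array([-262. ,  413. ,   58.9]), np.float64(-10.7))
```

Call:
servo_tool --motion '[-25,0,0,0,-65,0,0,0,-110,0,0,0,-155,0,0,0,-200,0,0,0,-240,30,4,-2,-262,75,11,-4,-262,125,18,-6,-262,175,25,-8,-262,225,32,-10,-262,275,39,-11,-262,325,46,-11,-262,370,53,-11,-262,400,57,-11,-262,413,59,-11,-262,413,59,-11,-262,413,59,-11]'

```text
time_s: 19.5
ee_pos: [0.5654, 0.138, 0.31]
eef_rot: [-1.295, 1.571, -1.177]
force: [0.1, 0.5, -0.9]
grip_width: 0.0436
```

Run:
```python
from meas import *
c=cam('top'); save(c,'pics/t8.png',s=1.5)
for r in tops(c,0.066,0.1,(0.2,0.9,-0.75,0)): print(*r)
c=cam('wrist'); save(c,'pics/w8.png',s=1)
o=ctrl.get_obs(); print(o['grip_width'],o['ee_pos'],o['time_s'])
p=fw(0,0); print(p, to([*p,205.5],6.5))
```

```text
[ 627.8 -467.5] [43.5 46.1] 15.8 0.0724 [ 33 107  98] 232 [398. 162.]
[ 583.1 -277.2] [44.  44.5] 7.8 0.0892 [ 21  49 107] 259 [334. 176.]
[ 583.3 -346.4] [44.3 45.4] 3.8 0.0774 [96 59 34] 246 [358. 177.]
[ 483.3 -348.7] [44.2 42.8] 89.5 0.0778 [98 60 34] 252 [360. 211.]
[ 339.  -191.3] [44.5 40.9] 89.9 0.0727 [22 65 60] 256 [306. 263.]
[ 328.1 -282.8] [43.6 44.8] 24.4 0.073 [104  85  29] 261 [339. 268.]
0.04312951191523405 [0.56538256 0.13809357 0.31017224] 19.6
[565.3 139.1] (array([104.7,   1. ,   0. ]), np.float64(0.2))
```

View pics/w8.png

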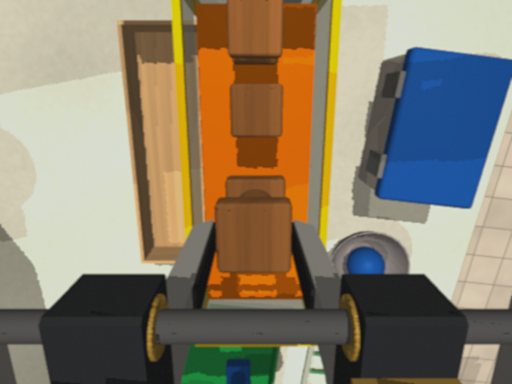

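Spool C is held upright at (253,235). Lowering it at the hopper's centre.

Call:
servo_tool --motion '[30,1,0,0,60,1,0,0,85,1,0,0,98,1,0,0,103,1,0,0,104,1,0,0,104,1,0,0]'

```text
time_s: 20.48
ee_pos: [0.5656, 0.1401, 0.2067]
eef_rot: [0.055, 1.57, 0.174]
force: [0.1, 0.2, -0.1]
grip_width: 0.0435
```

Call:
servo_tool --motion '[0,0,0,0,0,0,0,0,0,0,0,0,-10,0,0,0,-40,0,0,0,-80,0,0,0,-104,0,0,0,-104,0,0,0]' --gripper 0.66

```text
time_s: 21.48
ee_pos: [0.5657, 0.1402, 0.312]
eef_rot: [0.06, 1.567, 0.179]
force: [0.3, 0.0, -0.4]
grip_width: 0.0619
```

Run:
```python
from meas import *
c=cam('wrist'); save(c,'pics/w9.png',s=1)
for r in tops(c,0.215,0.25,(0.5,0.62,0.0,0.34)): print(*r)
c=cam('top')
for r in tops(c,0.066,0.1,(0.2,0.9,-0.75,0)): print(*r)
o=ctrl.get_obs(); print(o['grip_width'],o['ee_pos'],o['time_s'])
print(to([484.5,-347.5,120],0))
```

```text
[551.2 269.2] [44.  43.4] 6.6 0.2316 [141  89  46] 3338 [254.  30.]
[617.4 248.9] [  7.6 103.5] 6.8 0.2294 [188 166  26] 1150 [331.  53.]
[559.8 205.8] [44.1 44. ] 6.9 0.2316 [126  79  41] 2773 [255. 112.]
[503.1 153. ] [  7.4 108. ] 6.7 0.2295 [175 140  21] 910 [186. 173.]
[567.3 140.5] [43.6 44.7] 7.7 0.2316 [125  79  41] 2375 [255. 186.]
[518.1  27.5] [ 7.4 50.2] 6.5 0.2296 [140 119  30] 296 [193. 291.]
[ 628.5 -468.2] [44.2 44.7] 16.4 0.0728 [ 33 109 100] 224 [398. 162.]
[ 582.9 -277. ] [44.6 45. ] 6.4 0.0896 [ 21  50 107] 258 [335. 176.]
[ 583.4 -346.4] [43.7 45.1] 5.0 0.0776 [97 59 34] 242 [358. 177.]
[ 483.3 -348.7] [43.9 42.9] 89.9 0.0774 [98 60 34] 253 [360. 211.]
[ 339.  -190.9] [44.3 41. ] 89.8 0.0728 [22 65 60] 253 [306. 263.]
[ 327.8 -282.3] [43.6 44.9] 25.7 0.0727 [105  86  29] 259 [339. 267.]
0.062349181056801734 [0.56508914 0.14007057 0.30908392] 21.575
(array([ 189.2, -474.5, -137.7]), np.float64(6.8))
```

View pics/w9.png

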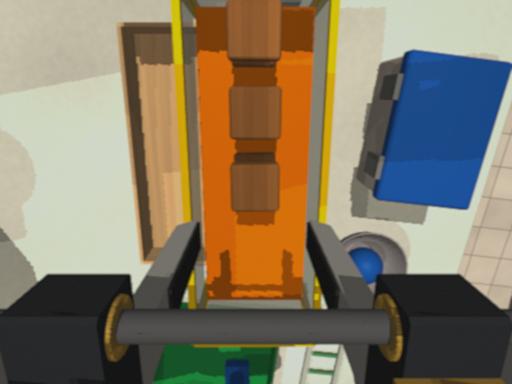

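Three spools stand in the hopper in line at x≈255 px. Next is spool D (484,-348).

Call:
servo_tool --motion '[0,-55,-16,0,0,-110,-32,2,0,-165,-48,4,0,-220,-64,6,0,-275,-80,7,0,-330,-96,7,30,-385,-112,7,80,-440,-128,7,130,-465,-135,7,175,-474,-138,7,189,-474,-138,7,189,-474,-138,7,189,-474,-138,7]' --gripper 0.72

```text
time_s: 23.2
ee_pos: [0.4856, -0.3468, 0.1232]
eef_rot: [-0.661, 1.568, -0.663]
force: [-0.0, 0.8, 0.1]
grip_width: 0.0677
```

Run:
```python
from meas import *
c=cam('wrist'); save(c,'pics/w10.png',s=1)
for r in tops(c,0.072,0.095,(0.4,0.7,-0.45,-0.1)): print(*r)
o=ctrl.get_obs(); print(o['grip_width'],o['ee_pos'],o['time_s'])
print(to([484.5,-347.5,50],0))
```

```text
[ 585.5 -275.3] [44.2 44.1] 7.1 0.0884 [ 28  76 139] 4296 [392. 106.]
[ 585.7 -344.1] [43.7 44. ] 3.7 0.0765 [145  93  49] 2931 [379. 195.]
[ 486.7 -347.2] [44.7 44.1] 89.8 0.0766 [148  95  50] 2863 [255. 199.]
0.06776309604410875 [ 0.48551573 -0.34684132  0.12311562] 23.25
(array([73.1, -0.5, -1.2]), np.float64(-0.1))
```

View pics/w10.png

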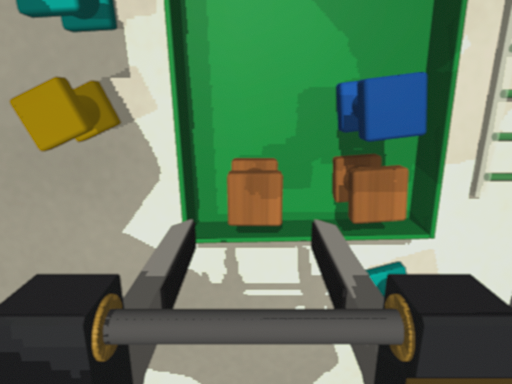

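Call:
servo_tool --motion '[25,0,0,0,50,0,0,0,65,0,0,0,73,0,0,0,73,0,0,0,73,0,0,0]'

```text
time_s: 24.0
ee_pos: [0.4849, -0.3472, 0.0488]
eef_rot: [-0.662, 1.57, -0.665]
force: [0.6, -0.2, 0.2]
grip_width: 0.0679
```

Call:
servo_tool --motion '[0,0,0,0,0,0,0,0,0,0,0,0,0,0,0,0,0,0,0,0]' --gripper 0

```text
time_s: 24.62
ee_pos: [0.4846, -0.347, 0.0481]
eef_rot: [-0.605, 1.57, -0.608]
force: [-0.8, -0.8, 1.9]
grip_width: 0.0435
```

Run:
```python
from h import *
o=ctrl.get_obs(); print(o['grip_width'],o['ee_pos'],o['force'],o['time_s'])
p=fw(0,-65); print(p, to([*p,310],6.5))
```

```text
0.04346122467665722 [ 0.48463636 -0.34699003  0.04812499] [-0.82653612 -0.80292324  1.86676244] 24.625
[572.65820889  74.51782938] (array([-261.9,  421.7,   86.8]), np.float64(-6.7))
```

Call:
servo_tool --motion '[-25,0,0,0,-65,0,0,0,-110,0,0,0,-155,0,0,0,-200,0,0,0,-240,30,6,-2,-262,75,15,-4,-262,125,26,-6,-262,175,36,-7,-262,225,46,-7,-262,275,57,-7,-262,325,67,-7,-262,370,76,-7,-262,405,83,-7,-262,422,87,-7,-262,422,87,-7,-262,422,87,-7]'

```text
time_s: 26.75
ee_pos: [0.5728, 0.0736, 0.31]
eef_rot: [-2.048, 1.571, -1.93]
force: [0.9, 0.9, -0.6]
grip_width: 0.0433
```

Run:
```python
from meas import *
c=cam('top'); save(c,'pics/t11.png',s=1.5)
for r in tops(c,0.066,0.1,(0.2,0.9,-0.75,0)): print(*r)
c=cam('wrist'); save(c,'pics/w11.png',s=1)
o=ctrl.get_obs(); print(o['grip_width'],o['ee_pos'],o['time_s'])
p=fw(0,-65); print(p, to([*p,205.5],6.5))
```

```text
[ 628.1 -467.7] [43.9 45.1] 17.2 0.0724 [ 32 106  97] 228 [398. 162.]
[ 583.3 -277.1] [44.7 44.7] 7.6 0.0888 [11 27 60] 259 [334. 176.]
[ 583.4 -346.7] [44.5 45.4] 4.4 0.0776 [94 58 33] 244 [358. 177.]
[ 339.  -190.9] [44.8 40.9] 89.8 0.0728 [26 75 69] 256 [306. 263.]
[ 327.8 -282.5] [43.8 43.6] 24.6 0.0732 [103  84  29] 260 [339. 268.]
0.04363646515212834 [0.57279799 0.07363266 0.31007155] 26.85
[572.65820889  74.51782938] (array([104.6,   0.9,  -0. ]), np.float64(0.2))
```

View pics/w11.png

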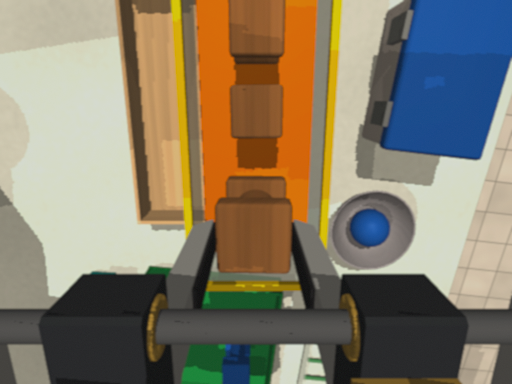

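Spool D is held upright at (253,235), and the slot below it is empty.

Call:
servo_tool --motion '[30,1,0,0,60,1,0,0,85,1,0,0,98,1,0,0,103,1,0,0,104,1,0,0,104,1,0,0]'

```text
time_s: 27.72
ee_pos: [0.573, 0.0757, 0.2067]
eef_rot: [-0.05, 1.57, 0.069]
force: [0.1, 0.2, -0.3]
grip_width: 0.0435
```

Call:
servo_tool --motion '[0,0,0,0,0,0,0,0,0,0,0,0,-10,0,0,0,-40,0,0,0,-80,0,0,0,-104,0,0,0,-104,0,0,0]' --gripper 0.66

```text
time_s: 28.72
ee_pos: [0.5732, 0.0758, 0.312]
eef_rot: [-0.052, 1.567, 0.067]
force: [-0.3, -0.1, -0.5]
grip_width: 0.0621
```

Run:
```python
from meas import *
c=cam('wrist'); save(c,'pics/w12.png',s=1)
for r in tops(c,0.215,0.25,(0.5,0.62,0.0,0.34)): print(*r)
c=cam('top')
for r in tops(c,0.066,0.1,(0.2,0.9,-0.75,0)): print(*r)
o=ctrl.get_obs(); print(o['grip_width'],o['ee_pos'],o['time_s'])
print(to([584.5,-345.5,120],4))
```

```text
[560.  205.1] [44.3 43. ] 7.4 0.2316 [132  84  43] 3348 [256.  30.]
[619.5 217.7] [ 4.3 37.8] 6.8 0.2289 [172 157  21] 258 [331.  19.]
[506.9 121.1] [  7.5 173.8] 6.7 0.2296 [176 143  20] 1767 [184. 131.]
[567.4 140.5] [43.9 44.1] 7.3 0.2316 [124  78  40] 2752 [256. 113.]
[575.3  76.2] [44.  44.1] 6.7 0.2316 [128  81  41] 2414 [256. 186.]
[ 628.3 -467.7] [44.2 45.4] 17.6 0.0726 [ 32 106  97] 232 [398. 162.]
[ 583.1 -277.4] [44.1 45.4] 8.0 0.0889 [11 27 60] 259 [334. 176.]
[ 583.  -346.4] [44.2 45.4] 4.8 0.0774 [94 57 33] 245 [358. 177.]
[ 339. -191.] [44.9 40.9] 89.7 0.073 [25 73 68] 254 [306. 263.]
[ 327.9 -282.5] [43.9 44.5] 23.9 0.0728 [103  84  29] 261 [339. 268.]
0.061984443223965 [0.57255283 0.07577482 0.30909856] 28.825
(array([ 189.1, -419.7,  -38. ]), np.float64(2.8))
```

View pics/w12.png

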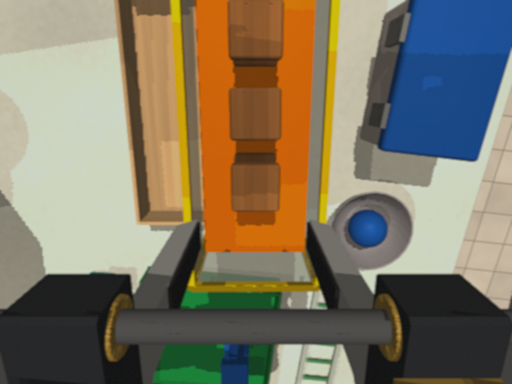

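Four spools are standing. Next is spool E at (584,-346).

Call:
servo_tool --motion '[0,-55,-5,0,0,-110,-10,2,0,-165,-15,3,0,-220,-20,3,0,-275,-25,3,30,-325,-30,3,80,-375,-34,3,130,-410,-37,3,175,-420,-38,3,189,-420,-38,3,189,-420,-38,3,189,-420,-38,3]' --gripper 0.72

```text
time_s: 30.32
ee_pos: [0.5859, -0.3454, 0.1235]
eef_rot: [-0.635, 1.567, -0.568]
force: [-0.0, -0.1, 0.1]
grip_width: 0.0676
```

Run:
```python
from meas import *
c=cam('wrist'); save(c,'pics/w13.png',s=1)
for r in tops(c,0.072,0.095,(0.4,0.7,-0.45,-0.1)): print(*r)
o=ctrl.get_obs(); print(o['grip_width'],o['ee_pos'],o['time_s'])
print(to([584.5,-345.5,50],4))
```

```text
[ 585.9 -275.3] [44. 44.] 6.7 0.0886 [ 33  85 153] 3910 [260. 109.]
[ 586.2 -343.8] [44.1 43.6] 4.1 0.0766 [135  87  45] 2888 [254. 197.]
0.06746604550259791 [ 0.58583613 -0.34550145  0.12343479] 30.375
(array([73.4,  0.2, -1.5]), np.float64(-0.1))
```

View pics/w13.png

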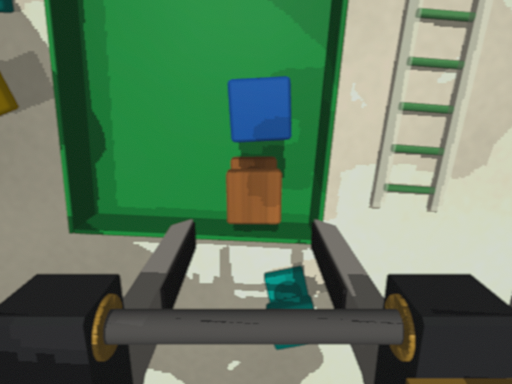

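Call:
servo_tool --motion '[25,1,-1,0,50,1,-1,0,65,1,-1,0,73,1,-1,0,73,1,-1,0,73,1,-1,0]'

```text
time_s: 31.12
ee_pos: [0.5842, -0.345, 0.0489]
eef_rot: [-0.625, 1.569, -0.559]
force: [-0.6, 0.2, 0.3]
grip_width: 0.0676
```

Call:
servo_tool --motion '[0,0,0,0,0,0,0,0,0,0,0,0,0,0,0,0,0,0,0,0]' --gripper 0

```text
time_s: 31.75
ee_pos: [0.5839, -0.3449, 0.0481]
eef_rot: [-0.566, 1.571, -0.499]
force: [1.0, -0.2, 2.2]
grip_width: 0.0436
```

Run:
```python
from h import *
o=ctrl.get_obs(); print(o['grip_width'],o['ee_pos'],o['force'],o['time_s'])
p=fw(0,-130); print(p, to([*p,310],6.5))
```

```text
0.04362133129072046 [ 0.58389084 -0.34487383  0.04809638] [ 1.02461782 -0.23628377  2.17611656] 31.75
[580.01641779   9.93565876] (array([-262. ,  354.2,   19.8]), np.float64(-2.7))
```

Call:
servo_tool --motion '[-25,0,0,0,-65,0,0,0,-110,0,0,0,-155,0,0,0,-200,0,0,0,-240,30,1,-2,-262,75,4,-3,-262,125,7,-3,-262,175,10,-3,-262,225,12,-3,-262,275,15,-3,-262,315,18,-3,-262,343,19,-3,-262,354,20,-3,-262,354,20,-3,-262,354,20,-3]'

```text
time_s: 33.75
ee_pos: [0.5802, 0.0087, 0.3098]
eef_rot: [-2.551, 1.571, -2.433]
force: [0.1, -0.4, -0.0]
grip_width: 0.0436
```

Run:
```python
from meas import *
c=cam('top'); save(c,'pics/t14.png',s=1.5)
for r in tops(c,0.066,0.1,(0.2,0.9,-0.75,0)): print(*r)
c=cam('wrist'); save(c,'pics/w14.png',s=1)
o=ctrl.get_obs(); print(o['grip_width'],o['ee_pos'],o['time_s'])
p=fw(0,-130); print(p, to([*p,205.5],6.5))
```

```text
[ 627.9 -466.9] [44.3 44.8] 17.1 0.0726 [ 33 108  99] 228 [398. 162.]
[ 582.9 -277.5] [43.8 45.1] 7.8 0.0891 [15 36 78] 259 [334. 176.]
[ 339.  -190.9] [44.4 40.9] 89.9 0.0727 [ 39 115 106] 256 [306. 263.]
[ 328.1 -282.6] [43.6 44.4] 25.9 0.0728 [105  86  30] 259 [339. 267.]
0.043606253529959005 [0.58023871 0.00876508 0.30985788] 33.85
[580.01641779   9.93565876] (array([ 1.044e+02,  1.200e+00, -1.000e-01]), np.float64(0.2))
```

View pics/w14.png

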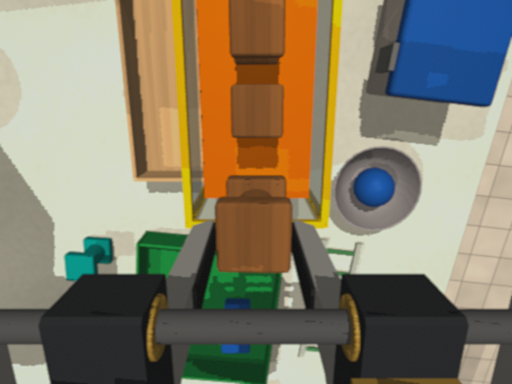

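Call:
servo_tool --motion '[30,1,0,0,60,1,0,0,85,1,0,0,98,1,0,0,103,1,0,0,104,1,0,0,104,1,0,0]'

```text
time_s: 34.72
ee_pos: [0.5803, 0.0107, 0.2067]
eef_rot: [-0.16, 1.57, -0.041]
force: [-0.0, -0.2, -1.0]
grip_width: 0.0439
```

Call:
servo_tool --motion '[0,0,0,0,0,0,0,0,0,0,0,0,-10,0,0,0,-40,0,0,0,-80,0,0,0,-104,0,0,0,-104,0,0,0]' --gripper 0.66

```text
time_s: 35.72
ee_pos: [0.5805, 0.0107, 0.312]
eef_rot: [-0.166, 1.567, -0.047]
force: [0.2, 0.4, -0.9]
grip_width: 0.0624
```

Run:
```python
from meas import *
c=cam('wrist'); save(c,'pics/w15.png',s=1)
for r in tops(c,0.215,0.25,(0.5,0.62,0.0,0.34)): print(*r)
o=ctrl.get_obs(); print(o['grip_width'],o['ee_pos'],o['time_s'],o['qpos'])
p=fw(-135,220); print(p,to([*p,310],96.5))
c=cam('scene'); save(c,'pics/s15.png',s=1.5)
```

```text
[511.9  78.4] [  7.7 158.3] 6.8 0.2296 [180 146  18] 2033 [182.  93.]
[567.5 140. ] [44.2 43.1] 7.3 0.2316 [123  78  40] 3344 [256.  30.]
[575.4  76. ] [44. 43.] 7.0 0.2316 [124  78  40] 2722 [256. 113.]
[582.3  15.7] [44.  35.9] 6.9 0.2316 [135  85  44] 1900 [256. 181.]
0.06210101069332544 [0.58014321 0.0107014  0.31013148] 35.775 [-4.46650771e-02  3.11309118e-01  1.21452263e+00 -1.95547364e-05
  1.61485636e+00 -1.63644467e-01]
[406.26309245 342.40337439] (array([  -0. ,  350. , -133.3]), np.float64(-89.7))
```

View pics/s15.png

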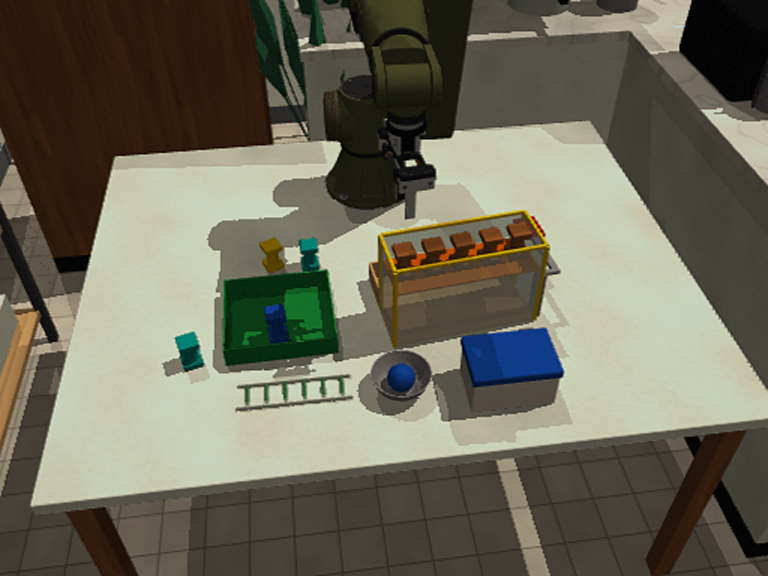

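All five spools stand in the hopper and only the dumbbell is left in the bin (270,320 in the scene view). Moving over the pedal with the jaws shut.

Call:
servo_tool --motion '[0,40,-15,-10,0,80,-30,-20,0,120,-45,-30,0,160,-60,-40,0,200,-76,-50,0,240,-91,-60,0,280,-106,-70,0,320,-122,-80,0,345,-132,-88,0,350,-133,-90,60,350,-133,-90,120,350,-133,-90,150,350,-133,-90,150,350,-133,-90,150,350,-133,-90]' --gripper 0

```text
time_s: 37.7
ee_pos: [0.4072, 0.3424, 0.1613]
eef_rot: [-1.078, 1.569, 0.61]
force: [0.2, -0.1, 0.2]
grip_width: 0.0002
```

Run:
```python
from meas import *
c=cam('wrist'); save(c,'pics/w16.png',s=1)
P=cloud(c)
c2=cam('top'); save(c2,'pics/t16.png',s=1.5)
o=ctrl.get_obs(); print(o['grip_width'],o['ee_pos'],o['time_s'],o['qpos'],o['force'])
for r in tops(c2,0.215,0.25,(0.5,0.62,0.0,0.34)): print(*r)
for r in tops(c,0.10,0.135,(0.3,0.5,0.3,0.4)): print(*r)
p=fw(-135,220); print(p,to([*p,128],96.5))
```

```text
0.00015798513088171185 [0.40713405 0.34266888 0.16148642] 37.8 [ 6.30807055e-01  2.76356720e-01  1.60013922e+00 -1.23238149e-05
  1.26271795e+00 -1.05835119e+00] [ 0.56532506  0.12824399 -0.22681103]
[592.4 269. ] [ 91.  172.8] 44.1 0.2289 [119 108  46] 374 [124. 163.]
[579.7  16. ] [46.6 30.2] 0.9 0.2321 [89 53 30] 223 [229. 165.]
[573.1  73.6] [44.6 43.8] 5.5 0.2318 [86 51 29] 321 [206. 168.]
[564.9 138.2] [44.2 44.6] 6.7 0.2318 [86 51 29] 324 [180. 171.]
[557.3 203.5] [44.3 44.6] 6.6 0.2318 [85 50 28] 332 [154. 174.]
[549.2 266.9] [44.9 44.6] 6.3 0.2315 [83 49 28] 338 [128. 178.]
[508.4  87.6] [  8.1 175.4] 6.7 0.23 [135 118  41] 223 [204. 193.]
[411.5 344.7] [74.9 55. ] 6.8 0.1227 [118  24  19] 5111 [254. 195.]
[480.9 303.4] [6.6 2.8] 53.3 0.105 [87 69  9] 40 [197. 271.]
[406.26309245 342.40337439] (array([33.5,  1. , -0.2]), np.float64(0.3))
```

View pics/w16.png

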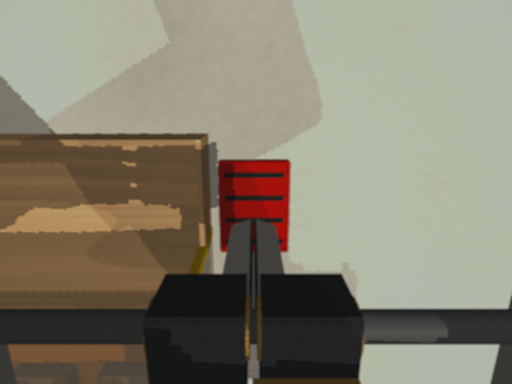

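View pics/t16.png

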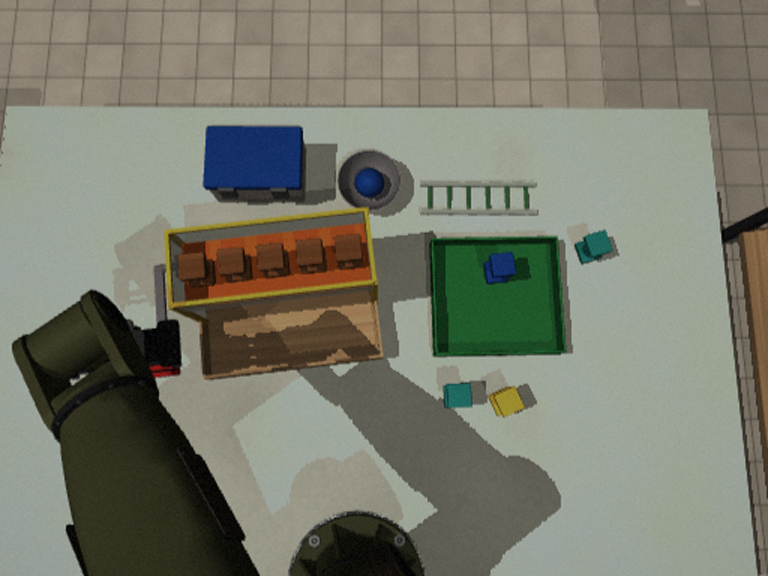

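The tips are over the pad (centre 254,195 in the wrist view; 5 mm front of centre) and the body is clear of the hopper. Pressing.

Call:
servo_tool --motion '[20,1,0,0,36,1,0,0,45,1,0,0,55,1,0,0,65,1,0,0,75,1,0,0,85,1,0,0,93,1,0,0,99,1,0,0,101,1,0,0,101,1,0,0]'

```text
time_s: 39.17
ee_pos: [0.4066, 0.3429, 0.0597]
eef_rot: [-1.165, 1.568, 0.525]
force: [2.6, -0.0, 5.7]
grip_width: 0.0003
```

Run:
```python
from meas import *
c2=cam('top'); save(c2,'pics/t17.png',(90,110,290,270),4)
o=ctrl.get_obs(); print(o['ee_pos'],o['time_s'],o['force'])
c=cam('scene'); save(c,'pics/s17.png',(230,120,390,250),5)
```

```text
[0.40658121 0.34285426 0.0597252 ] 39.225 [2.92053128 0.09017764 6.31454773]
```

View pics/t17.png

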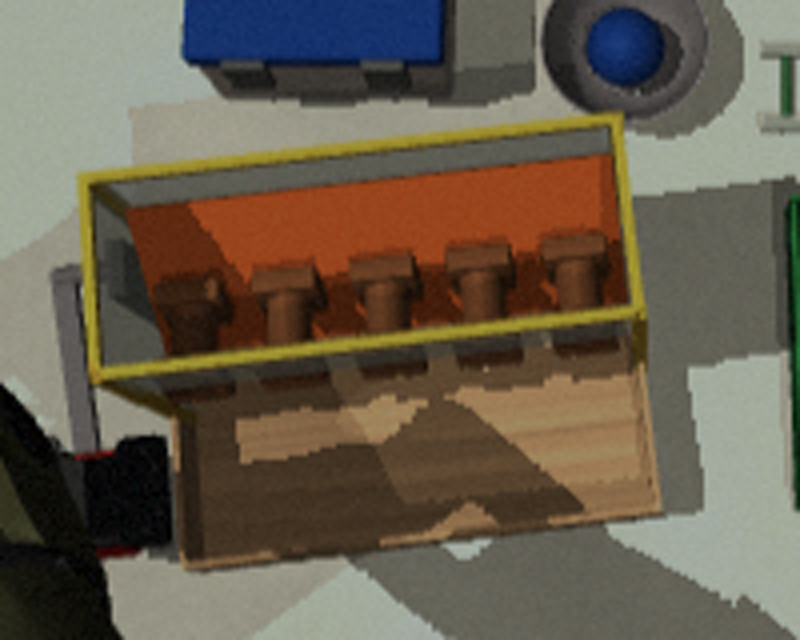

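View pics/s17.png

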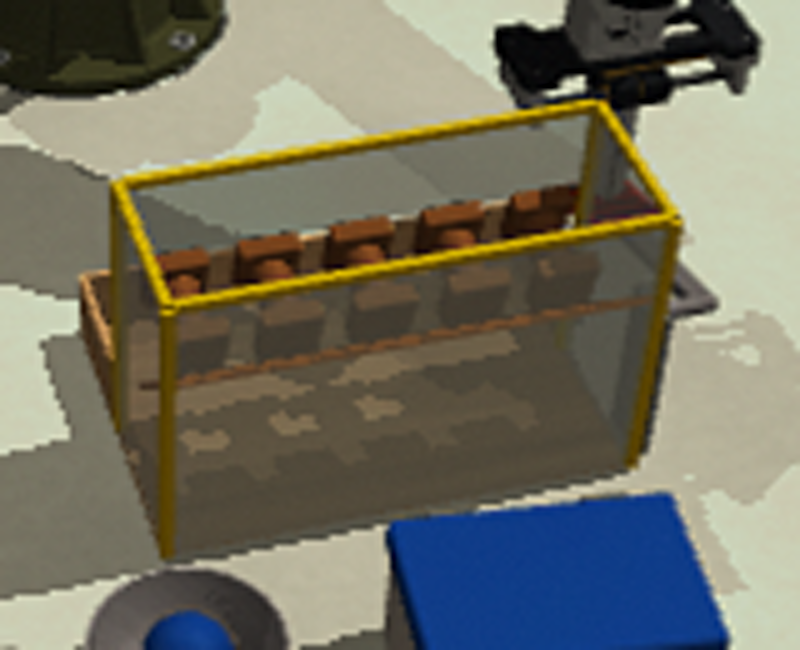

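The flap is open, and the spools are tipping and sliding towards the tray. Pressing on to the stop.

Call:
servo_tool --motion '[2,0,0,0,4,0,0,0,6,0,0,0,7,0,0,0,8,0,0,0,8,0,0,0]'

```text
time_s: 40.02
ee_pos: [0.4072, 0.3433, 0.0526]
eef_rot: [-1.138, 1.566, 0.552]
force: [3.2, -0.3, 12.4]
grip_width: 0.0007
```

Run:
```python
from meas import *
c2=cam('top'); save(c2,'pics/t18.png',(90,110,290,270),4)
o=ctrl.get_obs(); print(o['ee_pos'],o['time_s'],o['force'])
c=cam('scene'); save(c,'pics/s18.png',(230,120,390,250),5)
```

```text
[0.40720678 0.3432577  0.05258909] 40.075 [ 2.73357317 -0.26050606 13.23105534]
```

View pics/t18.png

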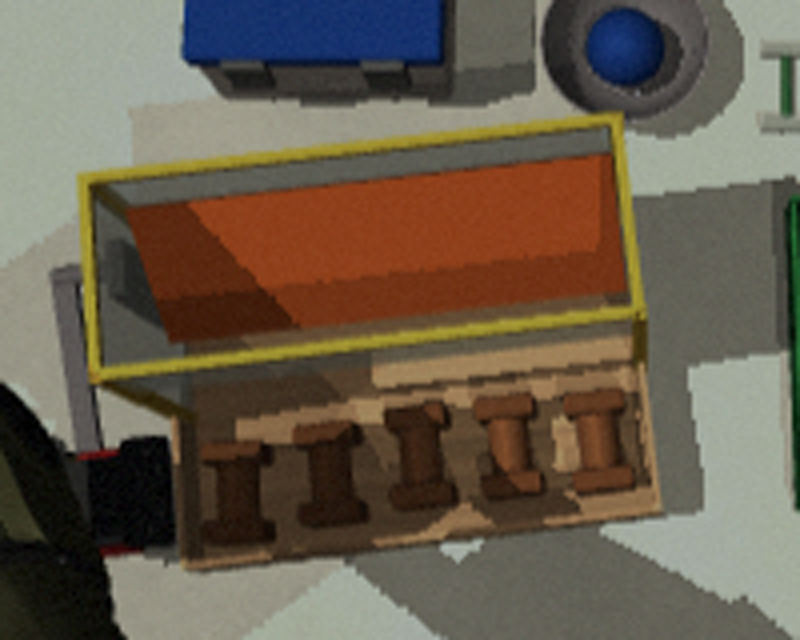

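All five spools lie in the front of the tray. I press a little more so the force shows the stop has been reached.

Call:
servo_tool --motion '[2,0,0,0,4,0,0,0,5,0,0,0,5,0,0,0]'

```text
time_s: 40.62
ee_pos: [0.4076, 0.3434, 0.0478]
eef_rot: [-1.14, 1.565, 0.55]
force: [4.2, 0.4, 13.1]
grip_width: 0.0005
```

Run:
```python
from meas import *
c2=cam('top'); P=cloud(c2); C=c2['color'].astype(int)
m=(C[...,0]>1.7*C[...,1])&(C[...,0]>1.9*C[...,2])&(P[...,2]>.03)&(P[...,2]<.17)&(P[...,0]>.5)&(P[...,0]<.65)&(P[...,1]>0)&(P[...,1]<.28)
q=P[m]*1000; xf=(q[:,:2]-FC)@np.array([np.cos(FY),np.sin(FY)])
k=xf<58
A=np.polyfit(q[k][:,2],xf[k],1); print(k.sum(),A,np.arctan2(1,A[0]),q[:,2].min(),xf.min(),np.pi/2-np.arctan(A[0]))
m=(C[...,0]>1.8*C[...,1])&(C[...,0]>1.8*C[...,2])&(P[...,1]>.3)&(P[...,1]<.4)&(P[...,0]<.46)
q=P[m]*1000; print(m.sum(),np.percentile(q,[5,50,95],axis=0))
c=cam('wrist');save(c,'pics/w19.png',s=1.5);P=cloud(c); C=c['color'].astype(int)
m=(C[...,0]>2*C[...,1])&(C[...,0]>2*C[...,2])&(P[...,1]>.3)&(P[...,1]<.4)
q=P[m]*1000; xf=(q[:,:2]-FC)@np.array([np.cos(FY),np.sin(FY)])
A=np.polyfit(xf,q[:,2],1);print(m.sum(),A,np.arctan(A[0]),xf.min(),xf.max()); print(np.percentile(q[:,2],[2,98]))
```

```text
3191 [  0.70521482 -54.36340569] 0.9565790540604422 62.119205995941826 -9.50521905590226 0.9565790540604422
33 [[385.70859004 323.94810289  59.17392895]
 [448.22815173 337.63650082  82.156254  ]
 [453.53859932 352.18156008  85.45339249]]
4391 [  0.26603848 106.20861441] 0.26001581566999954 -168.6430666140737 -91.45354153706415
[ 60.44466687 116.17669945]
```

View pics/w19.png

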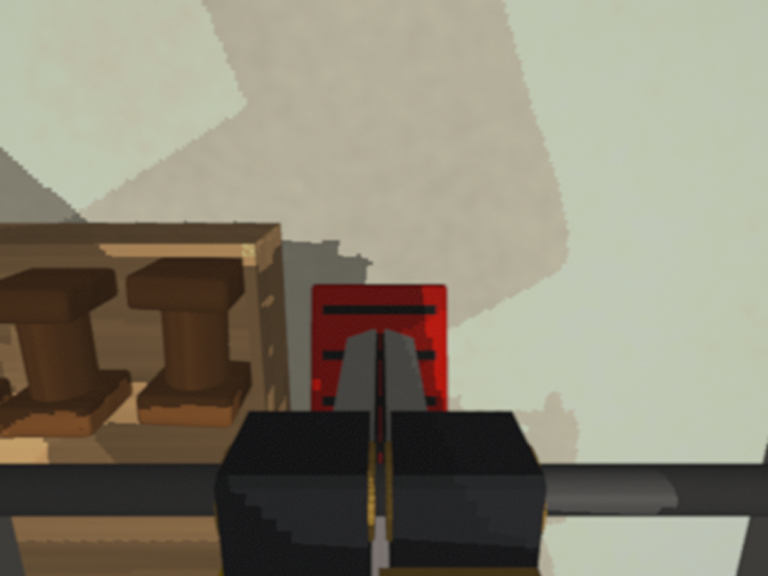

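Run:
```python
from meas import *
c=cam('wrist');P=cloud(c); C=c['color'].astype(int)
xf=((P[...,:2]*1000-FC)@np.array([np.cos(FY),np.sin(FY)])); yf=((P[...,:2]*1000-FC)@np.array([-np.sin(FY),np.cos(FY)]))
m=(C[...,0]>2*C[...,1])&(C[...,0]>2*C[...,2])&(xf<-80)&(yf>192)&(yf<210)
from scipy.stats import theilslopes
x=xf[m][::5];z=P[...,2][m][::5]*1000
s=theilslopes(z,x); print(len(x),s,np.arctan(s[0]))
for a in range(-175,-85,10):
    k=(x>=a)&(x<a+10)
    if k.any(): print(a,k.sum(),np.median(z[k]))
o=ctrl.get_obs(); print(o['ee_pos'],o['force'],o['time_s']); t=(np.array(o['ee_pos'][:2])*1000-FC); print(t@np.array([np.cos(FY),np.sin(FY)]),t@np.array([-np.sin(FY),np.cos(FY)]))
# finger tip depth around pixel (253,221)
for v in range(212,240,4): print(v,[tuple(np.round(P[v,u]*1000)) for u in (240,262)])
```

```text
323 TheilslopesResult(slope=np.float64(0.32739972309162213), intercept=np.float64(112.5608916879479), low_slope=np.float64(0.32122130448084374), high_slope=np.float64(0.33358404051474794)) 0.31640083317613
-165 31 61.35757482816589
-155 73 63.34768751005154
-145 88 66.71968211996696
-135 59 70.42529295968214
-125 56 73.21205755974265
-115 16 75.66468488258197
[0.40753606 0.34343592 0.0478294 ] [ 3.47261364 -0.17521675 13.76329913] 40.775
-133.6183318402486 220.88180575343986
212 [(np.float64(396.0), np.float64(335.0), np.float64(65.0)), (np.float64(395.0), np.float64(348.0), np.float64(65.0))]
216 [(np.float64(399.0), np.float64(335.0), np.float64(65.0)), (np.float64(397.0), np.float64(348.0), np.float64(66.0))]
220 [(np.float64(401.0), np.float64(336.0), np.float64(65.0)), (np.float64(399.0), np.float64(349.0), np.float64(66.0))]
224 [(np.float64(399.0), np.float64(336.0), np.float64(78.0)), (np.float64(397.0), np.float64(348.0), np.float64(79.0))]
228 [(np.float64(398.0), np.float64(336.0), np.float64(84.0)), (np.float64(397.0), np.float64(348.0), np.float64(84.0))]
232 [(np.float64(399.0), np.float64(336.0), np.float64(89.0)), (np.float64(397.0), np.float64(348.0), np.float64(90.0))]
236 [(np.float64(398.0), np.float64(336.0), np.float64(96.0)), (np.float64(397.0), np.float64(348.0), np.float64(95.0))]
```

Call:
servo_tool --motion '[2,0,0,0,4,0,0,0,6,0,0,0,6,0,0,0,6,0,0,0]'

```text
time_s: 41.4
ee_pos: [0.4073, 0.3435, 0.0418]
eef_rot: [-1.096, 1.565, 0.593]
force: [2.1, 1.5, 14.1]
grip_width: 0.0006
```

```bash
cat > pad.py <<'E'
from meas import *
from scipy.stats import theilslopes
def padang():
    c=cam('wrist');P=cloud(c); C=c['color'].astype(int)
    xf=((P[...,:2]*1000-FC)@np.array([np.cos(FY),np.sin(FY)])); yf=((P[...,:2]*1000-FC)@np.array([-np.sin(FY),np.cos(FY)]))
    m=(C[...,0]>2*C[...,1])&(C[...,0]>2*C[...,2])&(xf<-80)&(yf>192)&(yf<210)
    x=xf[m][::3];z=P[...,2][m][::3]*1000
    s=theilslopes(z,x); c2=cam('top'); P=cloud(c2)
    m2=(P[...,2]>.03)&(P[...,2]<.15)
    xf=((P[...,:2]*1000-FC)@np.array([np.cos(FY),np.sin(FY)])); yf=((P[...,:2]*1000-FC)@np.array([-np.sin(FY),np.cos(FY)]))
    m2&=(xf>-20)&(xf<52)&(abs(yf)<150)&(c2['color'][...,0]>1.5*c2['color'][...,1].astype(float))
    f=theilslopes(xf[m2][::7],P[...,2][m2][::7]*1000) if m2.sum()>50 else [0]
    o=ctrl.get_obs()
    print('pad ang',np.arctan(s[0]),'z at xf -135',s[0]*-135+s[1],'flap',np.pi/2-np.arctan(f[0]),'tcp',o['ee_pos'],o['force'],o['time_s']); return c,c2
E
python3 -c "
from pad import *
padang()"
```

```text
pad ang 0.3532703743045844 z at xf -135 61.956367637655035 flap 1.0632255339722754 tcp [0.40734656 0.34351841 0.04180547] [ 2.09049081  0.77999933 13.75660429] 41.5
```

The pedal follows the tool, contacting about 20 mm above the TCP, and its angle is now 0.353 rad. About 8 mm more is needed to reach the stop.

Call:
servo_tool --motion '[3,0,0,0,6,0,0,0,8,0,0,0,9,0,0,0,9,0,0,0]'

```text
time_s: 42.12
ee_pos: [0.4077, 0.3437, 0.0332]
eef_rot: [-1.11, 1.564, 0.58]
force: [3.2, -0.4, 17.4]
grip_width: 0.0001
```

```bash
python3 -c "
from pad import *
padang()"
```

```text
pad ang 0.4000974860858601 z at xf -135 53.112598664800224 flap 1.199723637794837 tcp [0.40765833 0.34369954 0.03321109] [ 2.08371885 -0.15901393 17.9611071 ] 42.225
```

Pedal 0.400, flap 1.20, force up to 18 N: it is at the stop. Letting it rise.

Call:
servo_tool --motion '[-8,0,0,0,-18,0,0,0,-30,0,0,0,-42,0,0,0,-54,0,0,0,-66,0,0,0,-78,0,0,0,-90,0,0,0,-105,0,0,0,-130,0,0,0,-170,0,0,0,-220,0,0,0,-277,0,0,0,-277,0,0,0]'

```text
time_s: 43.98
ee_pos: [0.4063, 0.3429, 0.3126]
eef_rot: [-1.061, 1.563, 0.628]
force: [-0.8, 0.1, -1.4]
grip_width: 0.0007
```

Run:
```python
from pad import *
c,c2=padang(); save(c,'pics/w20.png'); save(c2,'pics/t20.png',s=1.5)
for r in tops(c2,0.15,0.17,(0.45,0.68,-0.1,0.35)): print('flap',*r)
for r in tops(c2,0.08,0.1,(0.4,0.7,-0.45,-0.1)): print('db',*r)
for r in tops(c,0.1,0.135,(0.3,0.5,0.3,0.4)): print('pad',*r)
o=ctrl.get_obs(); print(to([583.5,-276,310],7))
```

```text
pad ang 0.0033164484645262808 z at xf -135 122.59218879459222 flap 1.5707963267948966 tcp [0.40539275 0.342242   0.30785152] [-0.27976447 -0.33233687 -0.3781439 ] 44.075
flap [572.8 140.8] [107.2 331.8] 6.9 0.1602 [134  68  29] 4957 [182. 174.]
db [ 583.2 -277.1] [44.7 45. ] 7.9 0.089 [17 43 94] 241 [335. 176.]
pad [428.3 347. ] [108.2  54.9] 7.0 0.1226 [130  34  28] 3001 [253. 171.]
pad [489.4 304.8] [19.8  4.5] 14.3 0.1174 [95 78 24] 57 [214. 217.]
(array([  -2.2, -103.5, -635. ]), np.float64(89.8))
```

View pics/t20.png

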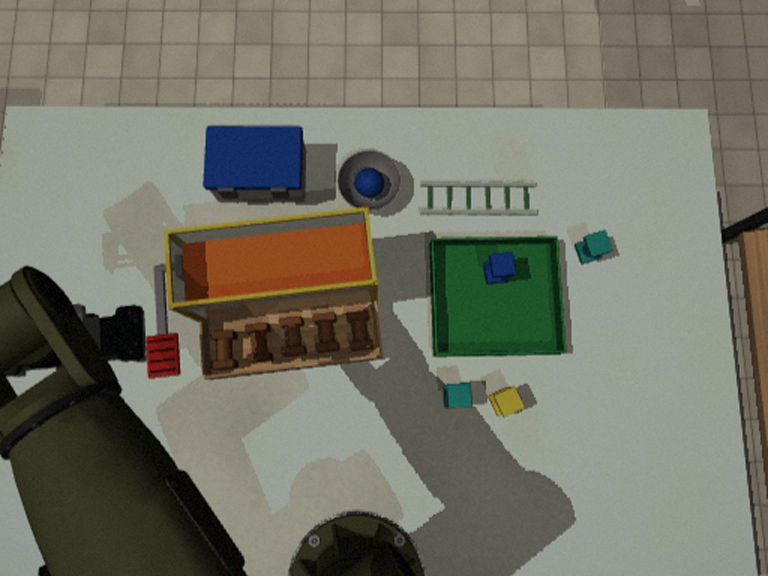

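View pics/w20.png

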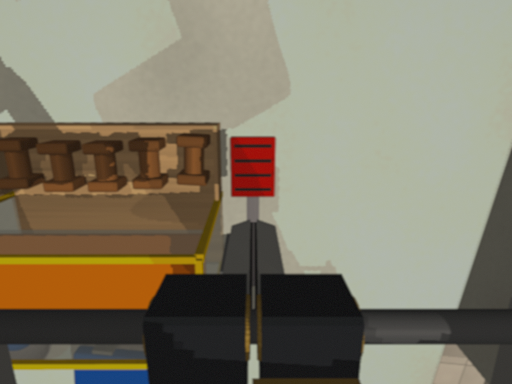

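The pedal is up (0.003 rad), the flap is shut (160.2 mm), and the five spools lie in the tray at (223,350) to (358,330). Now the dumbbell.

Call:
servo_tool --motion '[0,-8,-50,8,0,-16,-100,16,0,-25,-155,24,0,-34,-210,32,0,-43,-265,40,0,-52,-320,48,0,-61,-375,56,0,-70,-430,64,0,-79,-485,72,0,-88,-540,80,20,-97,-595,88,60,-103,-630,90,110,-103,-635,90,160,-103,-635,90,178,-103,-635,90,178,-103,-635,90,178,-103,-635,90]' --gripper 0.72

```text
time_s: 46.2
ee_pos: [0.5839, -0.2762, 0.1321]
eef_rot: [-0.613, 1.568, -0.494]
force: [0.7, 0.3, 0.1]
grip_width: 0.0674
```

Run:
```python
from meas import *
c=cam('wrist'); save(c,'pics/w21.png',s=1)
for r in tops(c,0.072,0.095,(0.4,0.7,-0.45,-0.1)): print(*r)
o=ctrl.get_obs(); print(o['grip_width'],o['ee_pos'],o['time_s'])
print(to([584.5,-276,60],7))
```

```text
[ 585.8 -274.8] [44.  43.9] 6.5 0.0886 [ 30  83 152] 3132 [256. 197.]
0.06772335125977488 [ 0.58390986 -0.27623077  0.13206746] 46.25
(array([72.1,  0.3,  0.4]), np.float64(-0.2))
```

View pics/w21.png

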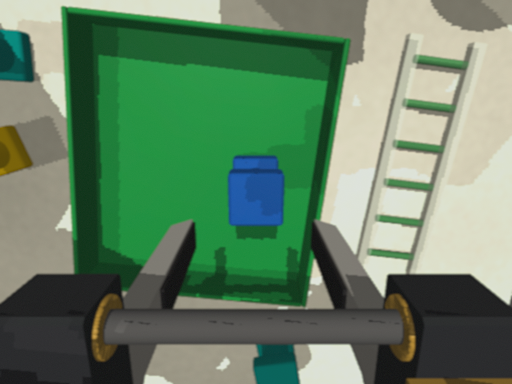

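The dumbbell is centred at (256,197).

Call:
servo_tool --motion '[25,1,0,0,50,1,0,0,65,1,0,0,72,1,0,0,72,1,0,0,72,1,0,0]'

```text
time_s: 47.0
ee_pos: [0.5835, -0.2752, 0.0589]
eef_rot: [-0.602, 1.569, -0.483]
force: [-0.3, 0.2, 1.0]
grip_width: 0.0679
```

Call:
servo_tool --motion '[0,0,0,0,0,0,0,0,0,0,0,0,0,0,0,0,0,0,0,0]' --gripper 0 --force 30

```text
time_s: 47.62
ee_pos: [0.5832, -0.275, 0.0582]
eef_rot: [-0.536, 1.57, -0.417]
force: [0.9, 0.8, 2.3]
grip_width: 0.0435
```

Run:
```python
from h import *
o=ctrl.get_obs(); print(o['grip_width'],o['ee_pos'],o['force'],o['time_s'])
p=fw(0,0); print(p, to([*p,320],6.5))
```

```text
0.043542685173271096 [ 0.58315611 -0.2750088   0.05815832] [0.91108056 0.75233872 2.34332219] 47.625
[565.3 139.1] (array([-261.9,  413.2,   31.5]), np.float64(0.3))
```

Call:
servo_tool --motion '[-25,0,0,0,-65,0,0,0,-110,0,0,0,-155,0,0,0,-200,0,0,0,-240,30,2,0,-262,75,6,0,-262,125,10,0,-262,175,14,0,-262,225,17,0,-262,275,21,0,-262,325,25,0,-262,370,28,0,-262,400,30,0,-262,413,31,0,-262,413,31,0,-262,413,31,0]'

```text
time_s: 49.75
ee_pos: [0.5649, 0.1377, 0.3199]
eef_rot: [-2.099, 1.571, -1.981]
force: [-0.6, 0.4, -1.2]
grip_width: 0.0433
```

Run:
```python
from meas import *
c=cam('wrist'); save(c,'pics/w22.png',s=1)
c=cam('scene'); save(c,'pics/s22.png',(180,70,390,250),3.8)
o=ctrl.get_obs(); print(o['grip_width'],o['ee_pos'],o['time_s'])
p=fw(0,0); print(p, to([*p,215.5],6.5))
```

```text
0.04339264997953658 [0.56491583 0.13775552 0.31998151] 49.85
[565.3 139.1] (array([104.5,   1.3,   0.5]), np.float64(0.2))
```

View pics/w22.png

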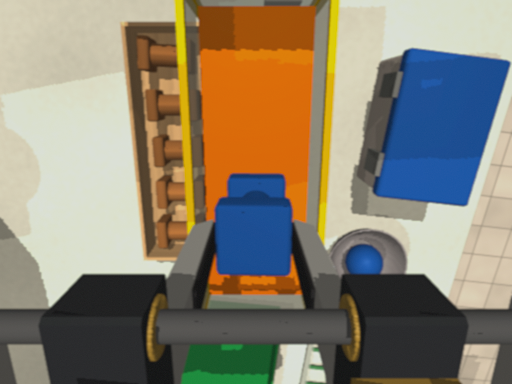

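View pics/s22.png

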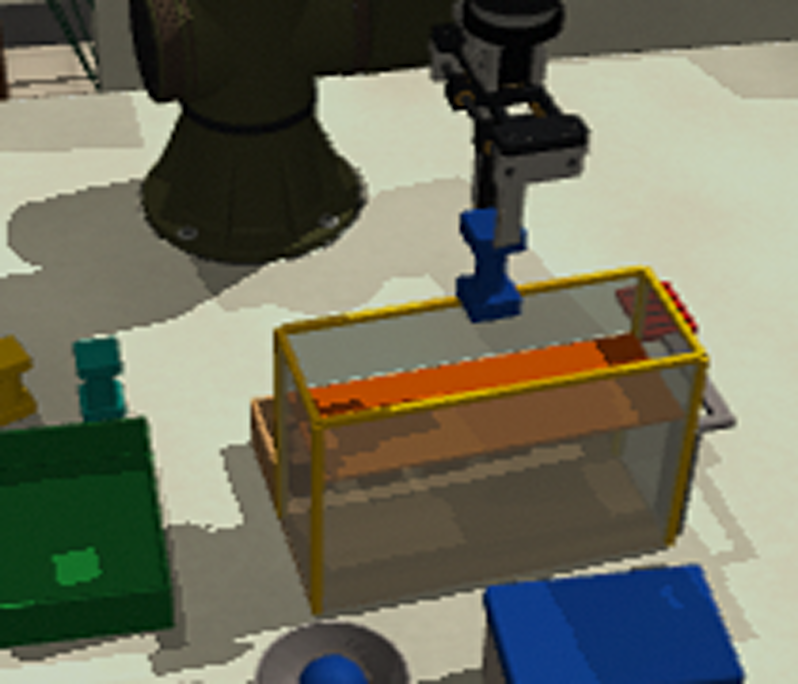

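The dumbbell is held straight over the hopper. Lowering it.

Call:
servo_tool --motion '[30,1,0,0,60,1,0,0,82,1,0,0,94,1,0,0,100,1,0,0,103,1,0,0,105,1,0,0,105,1,0,0]'

```text
time_s: 50.85
ee_pos: [0.5647, 0.1398, 0.2152]
eef_rot: [0.13, 1.57, 0.249]
force: [-0.1, -0.6, -1.9]
grip_width: 0.0438
```

Call:
servo_tool --motion '[0,0,0,0,0,0,0,0,0,0,0,0,-10,0,0,0,-40,0,0,0,-80,0,0,0,-110,0,0,0,-110,0,0,0]' --gripper 0.66

```text
time_s: 51.85
ee_pos: [0.5652, 0.1399, 0.3277]
eef_rot: [0.066, 1.566, 0.185]
force: [0.6, -1.1, 0.1]
grip_width: 0.0619
```

Call:
servo_tool --motion '[0,0,-40,0,0,0,-90,0,0,0,-140,0,0,0,-190,0,0,0,-220,0,0,0,-220,0,0,0,-220,0,0,0,-220,0]'

```text
time_s: 52.85
ee_pos: [0.3468, 0.1137, 0.3244]
eef_rot: [-3.055, 1.57, -2.936]
force: [0.6, -0.2, -0.1]
grip_width: 0.062
```

Run:
```python
from meas import *
c=cam('scene'); save(c,'pics/s23.png',(130,100,400,290),2.9)
P=cloud(c); print([r for r in tops(c,0.235,0.255,(0.5,0.62,0.0,0.3))])
c=cam('top'); save(c,'pics/t23.png',s=1.5)
print([r for r in tops(c,0.235,0.255,(0.5,0.62,0.0,0.3))])
for r in tops(c,0.15,0.17,(0.45,0.68,-0.1,0.35)): print('flap',*r)
for r in tops(c,0.115,0.13,(0.35,0.5,0.3,0.4)): print('pad',*r)
o=ctrl.get_obs(); print(o['grip_width'],o['ee_pos'],o['time_s'])
```

```text
[(array([572. , 140.9]), array([51.1, 46. ]), 6.0, np.float64(0.2448), array([13, 43, 97]), np.int32(158), array([308., 157.]))]
[(array([564.9, 137.5]), array([44.2, 44.9]), 6.9, np.float64(0.2437), array([19, 41, 89]), np.int32(325), array([179., 170.]))]
flap [572.8 140.9] [107.3 331.8] 6.7 0.1602 [136  67  29] 4509 [182. 174.]
pad [435.8 344.3] [127.8  55.1] 5.8 0.1224 [110  43  40] 501 [107. 228.]
0.06153304549230872 [0.34663251 0.11369525 0.32451898] 52.95
```

View pics/s23.png

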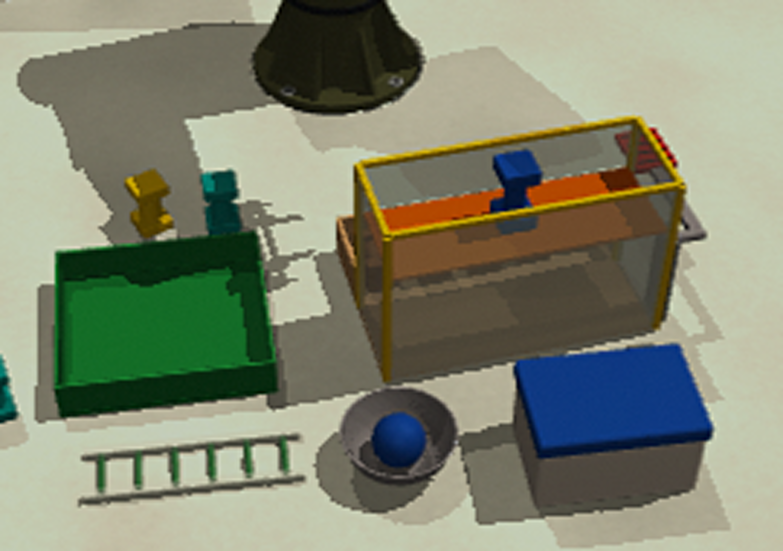

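View pics/t23.png

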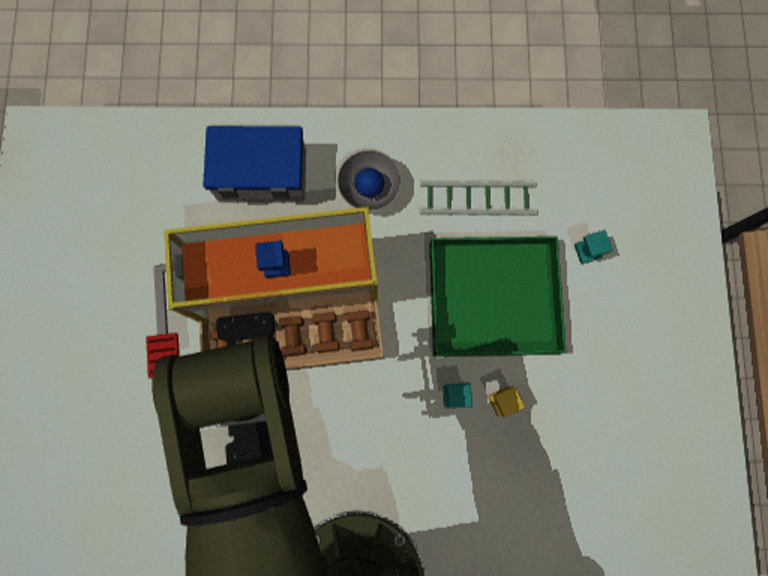

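The dumbbell stands upright on the shut flap (top at 244 mm, pixel 270,258), the spools are in the tray, the bin is empty, and the bowl, ball and ladder haven't moved. Handing in.

```bash
python3 -c "
from h import *
print(ctrl.hand_in())"
```

```text
the job is handed in; nothing more can be done
None
```

The job is done and handed in at about 53 s.

**What I did:**
- I moved all five cedar spools one at a time from the bin into the hopper.
- I pressed the pedal to its stop. It measured 0.400 rad with the flap at 1.20 rad, and the force rose to about 18 N. All five spools dropped into the tray, and the pedal sprang back up.
- I then stood the dumbbell in the hopper on the shut flap.

**Last checks:**
- The flap is shut at 160.2 mm, and the pedal pad is up at about 122.5 mm.
- The dumbbell is upright with its top at 244 mm, and the bin is empty.
- In the last top picture the arm hid part of the tray, so only three spools and a bit of a fourth showed. All five were visible there just after the pedal rose.
- The bowl with its ball, the ladder and the look-alikes looked unmoved in the last pictures.
- The gripper is open and clear of everything.

**One disagreement:** while I pressed the pedal, the measured TCP height was about 20 mm below the pad surface seen by the camera. I therefore judged the stop from the pad and flap angles and the force, not the TCP height.

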